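# Empty the press's catch tray into the tote and press its lid home

## Task

Take the two finished castings, the ones with a steel bush standing at each end, out of the press's catch tray and lay them flat, rib up, side by side on the floor of the grey tote, without dropping them. Leave the blank casting that has no bushes where it lies in the tray. Then close the tote's stiff hinged lid and, with the fingers, press it down firmly (about 15 N, for half a second) so that it is fully home; do not disturb the blue bin or the white bottle, and let go of everything at the end.

Things in the scene. Friction and masses are not known exactly. Their poses are not given: they have to be found in the camera images.
- press: Green bench press, fixed, with a catch tray before it. Origin: on the bench, under the tray's lip. The three castings lie in a row at x = 60 and about y = -78, 0 and 78 mm, in any order; x points from the tray's lip to the press, z up. The press column and head stand behind, x = 180 to 380 mm, up to 510 mm high.
- tray_floor (a point): Point on the dark steel catch tray's floor under the middle casting, 103 mm above the bench. The floor slopes up towards the press's +x at 30 degrees (0.524 rad). Inside it is 292 mm wide along y, side walls 24 mm high; a lip 16 mm high crosses the low end 56 mm down-slope. This point's axes are upright, as the press's.
- guard_edge (a point): Middle of the dark front bar (10 mm thick) of a flat guard of thin rods 47 mm apart that hangs over the tray from here back to the press, underside 217 mm above the bench; this bar is 10 mm towards the press from the castings' middle. It blocks an upright gripper: reach in and withdraw leaning about 30 degrees, square to the tray floor.
- part_a: Finished aluminium casting: flange 110 (x) x 46 (y) x 8 mm, in its middle an upright rib 44 x 22 mm, top 39 mm above the underside; at each end (x = +-41) a steel bush, diameter 20, top at 30 mm. Origin: centre of underside, z to the rib side. Lies flat on the sloping tray floor, long side up-slope, low end at the lip. 0.2 to 0.45 kg.
- part_b: Finished casting, the same as part_a. To be collected.
- blank: Unfinished casting: the same flange and rib as part_a, lying the same way, but without bushes, only dark flat hole marks at its ends. Must stay where it is.
- tote: Grey plastic tote, fixed to the bench, 180 (x) x 260 (y) x 70 mm high, walls 4 mm. Origin: centre of the underside; the hinge of the lid runs along y on the top of the +x wall.
- tote_floor (a point): Centre of the tote's inner floor (172 x 252 mm inside, 65 mm deep); axes as the tote's.
- tote_hinge (a point): Middle of the hinge line, on the top of the tote's +x wall (70 mm above the bench, 90 mm from the tote's centre); the line runs along the tote's y.
- lid_edge (a point): Middle of the lid's free edge on its outer face: 180 mm from the hinge line (the lid plate itself ends at 190 mm). x of this point points along the lid towards the hinge, z out of the lid's outer face (up when closed).
- lid (a joint): Lid angle in rad: 0 closed and home on the rim (hard stop), 1.57 upright over the hinge, 1.85 leaning fully back. The lid is a flat grey plate 190 (from the hinge) x 260 x 6 mm, 0.16 kg. The hinge is stiff: the lid stays where it is left; turning it takes 0.6 N m (4 to 5 N near the free edge).
- bin: Bystander: loose blue open bin 120 x 160 x 55 mm, origin under its centre.
- oiler: Bystander: loose white bottle, diameter 60, 150 mm high, origin under its centre.
Mind the look-alikes: they are no part of the job. What is shaped like the part_b but orange or purple is not meant.

How it is judged:
By the outcome, as a careful person would: the job done as asked, in the order asked, and still so for the second after the job is handed in, with the robot touching nothing.
It also fails if it takes over 72 s, if anything falls off the work surface, if the arm or the gripper's body presses on something with over 40 N, if the wrist force passes 120 N, or if a joint passes its speed limit or range.

## Robot

A 7-joint arm with a two-finger parallel gripper is mounted at the origin on the work surface. World frame = base frame: x ahead of the robot, y to its left, z up, the work surface at z = 0. Lengths are in m, angles in rad, forces in N, time in s.
With the tool pointing down it reaches from about 0.425 to 0.875 m from the base axis. Payload 4.7 kg.
Tool frame: the origin (TCP) lies on the centre line of the jaws, within the pads' length; the fingertips stand 17 mm ahead of it and the grasp point (between the pads) lies 2 mm behind it; x points along the fingers, y is the direction in which the jaws open and shut, and the axes are right-handed (so a half turn about x gives the same grasp; the last joint's range is limited). The gripper opens to 87 mm and grips with 3 to 60 N. Pads are 19 mm wide; open, the fingers measure 117 mm over their backs; the gripper's body (75 mm by 190 mm) begins 51 mm behind the grasp point.
Start: joints at [1.251, 0.321, -0.07, 1.45, 0.023, 1.371, -0.057], TCP at [0.213, -0.614, 0.24] pointing down, gripper open.
Joint ranges: [-2.86, 2.86], [-0.3, 2.09], [-1.38, 1.24], [0.06, 2.45], [-1.56, 4.7], [0.09, 2.05], [-2.69, 2.69]. Speed limits (rad/s): [2.57, 2.57, 3.14, 3.14, 3.14, 3.14, 3.14].

## Interface

Orientations are given as [roll, pitch, yaw] about the fixed x, y, z axes, in that order (R = Rz(yaw) Ry(pitch) Rx(roll)).
In Python, from rig import * gives the robot as it stands. The module is installed in compiled form; this text tells all that it offers.
- The arm moves only by the tool servo_tool, never from a script. Its argument "targets" is one flat list of numbers, 5 for each row, row after row: the finger opening in m, from 0 to 0.087, then the shift along the tool's x, y, z in m, then the turn about the tool's x in rad. In form: [gripper, dx, dy, dz, turn, gripper, dx, dy, dz, turn, ...]. A call has 1 to 20 rows; each row is the pose to reach, as a shift and turn from the pose commanded when the call began, along the tool's axes at that moment; what a row does not reach only later rows make up. A row lasts 1/12 s, in which the tool goes at most 41.7 mm and 7.16 degrees, less where a joint would pass 70% of its speed; a pose out of reach is approached as far as the arm can. A call with a gripper value outside its range is refused whole. The fingers move at their own pace and stop on an object; "force" is the grip in N (left out, the last holds). Time passes only in rows, so rows that repeat a pose let the fingers close. It gives the time, the measured TCP pose, the force and the opening at its end, in the units of the state.
- state(): the state, without advancing time (a new reading comes with each control period).
- get_image(name): name is "side" or "top" or "wrist"; returns the picture (400x640x3 uint8, blue, green, red); there is no depth.
- calibration(name): a dict with "mtx" (3x3 intrinsics, pixels), "dist_coeffs" ([k1, k2, p1, p2, k3] as OpenCV has them; the pictures are not rectified), "R" (3x3) and "t" (3): a world point X has camera coordinates R X + t. Camera axes: x right, y down, z forward; pixel columns grow to the right and rows downward; lengths in m; the calibration is good to about 2 mm. A picture is of the moment at which its call begins: read the wrist's pose just before it. calibration takes no time and is no camera call; for the wrist camera it gives the pose at the moment of the call.
- job_done(): hands the job in, once; it reports no verdict.
The state is a dict: "time_s": time; "q": joint angles; "qd": joint speeds; "joint_torque": joint torques, N m; "eef_pos": TCP position; "tool_rot": TCP orientation; "ft_force": force on the tool from outside, world axes, zero at the start; "wrist_torque": the same for the moment, N m; "width": finger opening in m.
Only numpy, scipy, OpenCV 4.12 (cv2) and the standard library are available. Lean on these libraries where they do the work, as an engineer would, in place of code of your own. Each camera call takes 0.05 s, during which the arm holds its last target.

## Working session

There is one attempt and no reset: what is moved stays moved. The work goes in short steps, Python scripts to look and compute and a tool call to move; the robot and the scene stay as the last step left them, time stands still between calls to the robot, and variables do not carry over. Pictures are saved under pics/ and viewed, and the job is handed in when it is done.

Besides the shell and the picture viewer there is one more tool, called after "Call:" as name(argument=value, ...) on one line, values as JSON. servo_tool: Moves the arm, as the interface text tells. Its arguments: {"type":"object","properties":{"targets":{"type":"array"},"force":{"type":"number"}},"required":["targets"]}

```bash
mkdir -p pics; python3 - <<'E'
from rig import *
import cv2
print(state())
for n in ("side","top","wrist"):
    c=calibration(n); print(n,c)
    cv2.imwrite(f"pics/{n}0.png",get_image(n))
E
```

```text
{'time_s': 0.0, 'q': array([ 1.25111817,  0.32181655, -0.07010119,  1.45166189,  0.02263787,
        1.37079536, -0.05690229]), 'qd': array([-8.94395195e-04,  1.61802140e-05, -2.09040213e-04,  1.74808506e-03,
        1.79288141e-03,  6.34867484e-04,  4.88125180e-04]), 'joint_torque': array([-3.05006843e-04, -4.91294432e+01, -4.03828695e-01, -3.12533247e+01,
       -6.38627680e-02,  4.36140457e-02,  1.69376176e-04]), 'eef_pos': array([ 0.21273267, -0.61365729,  0.23847239]), 'tool_rot': array([-1.50228341,  1.56890244,  1.97313856]), 'ft_force': array([ 0.79897049,  0.4617941 , -0.51088892]), 'wrist_torque': array([ 0.00110149,  0.0303287 , -0.0028905 ]), 'width': 0.08684503125922116}
side {'mtx': array([[513.54014397,   0.        , 312.70762159],
       [  0.        , 513.54014397, 209.20102844],
       [  0.        ,   0.        ,   1.        ]]), 'dist_coeffs': array([-0.07383987,  0.        ,  0.        ,  0.        ,  0.        ]), 'R': array([[-0.89387002, -0.44829365,  0.0054032 ],
       [-0.30537611,  0.59998899, -0.73943129],
       [ 0.32824049, -0.66260547, -0.67321035]]),
[... 269 characters left out ...]
        ,  0.        ,  0.        ]), 'R': array([[-0.02882182, -0.99934554, -0.02185856],
       [-0.9860021 ,  0.03201604, -0.16363019],
       [ 0.16422292,  0.01683647, -0.98627956]]), 't': array([0.02853029, 0.50340634, 1.35447815])}
wrist {'mtx': array([[308.61462383,   0.        , 317.79298938],
       [  0.        , 308.61462383, 203.79444051],
       [  0.        ,   0.        ,   1.        ]]), 'dist_coeffs': array([-0.04335179,  0.        ,  0.        ,  0.        ,  0.        ]), 'R': array([[ 0.32816544, -0.9446197 , -0.00103394],
       [-0.90054952, -0.3131853 ,  0.30153859],
       [-0.28516311, -0.09802343, -0.95345341]]), 't': array([-0.64861268, -0.03679199,  0.39019021])}
```

View pics/side0.png

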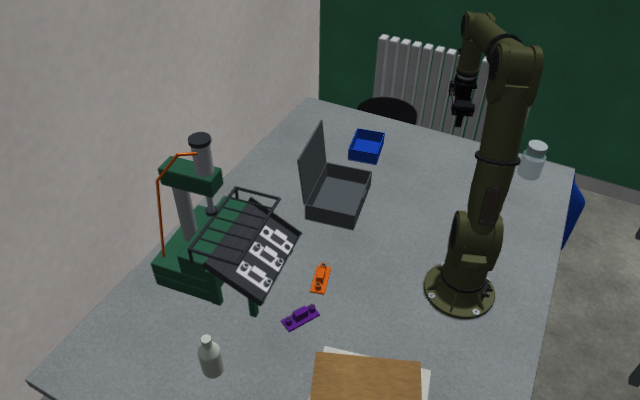

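View pics/top0.png

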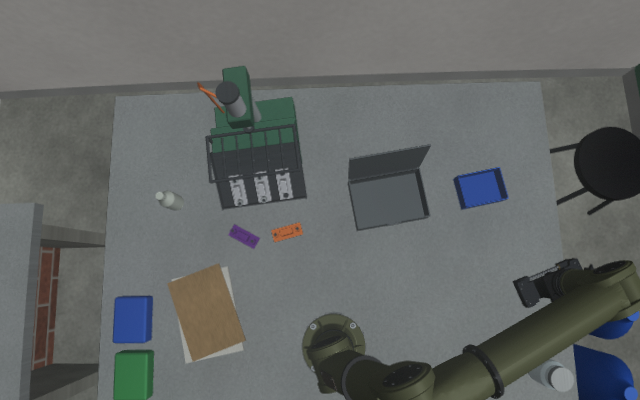

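View pics/wrist0.png

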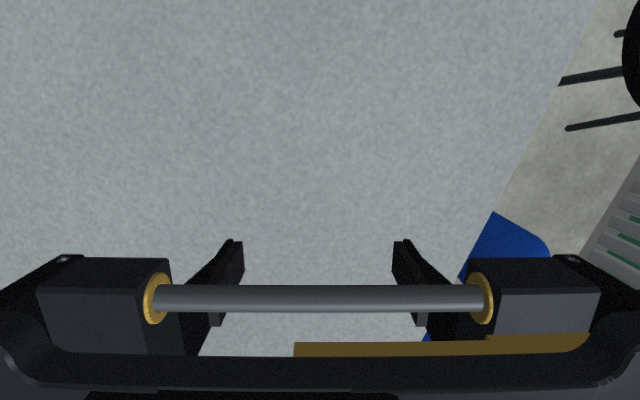

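```bash
python3 - <<'E'
import cv2
a=cv2.imread("pics/top0.png")
cv2.imwrite("pics/t_a.png",cv2.resize(a[110:220,195:320],None,fx=6,fy=5.4,interpolation=cv2.INTER_CUBIC)) 
cv2.imwrite("pics/t_a.png",cv2.resize(a[110:220,195:320],None,fx=5,fy=5,interpolation=cv2.INTER_CUBIC))
cv2.imwrite("pics/t_b.png",cv2.resize(a[135:240,335:515],None,fx=4.4,fy=4.4,interpolation=cv2.INTER_CUBIC))
s=cv2.imread("pics/side0.png")
cv2.imwrite("pics/s_a.png",cv2.resize(s[180:310,180:310],None,fx=4.6,fy=4.6,interpolation=cv2.INTER_CUBIC))
E
```

```text
(no output)
```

View pics/t_a.png

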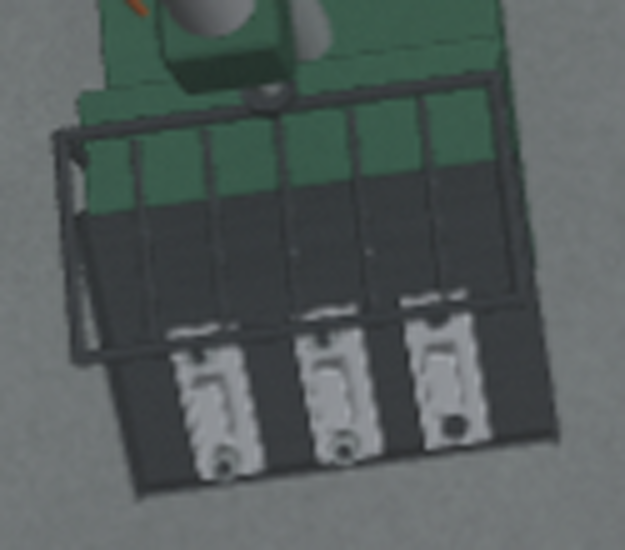

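View pics/t_b.png

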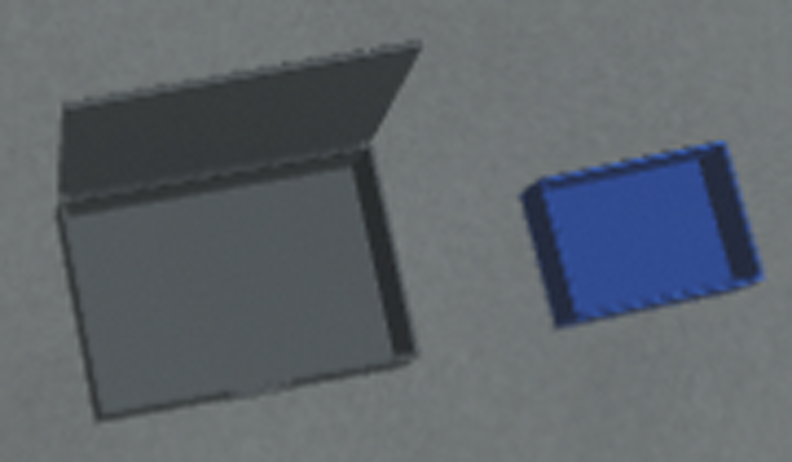

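View pics/s_a.png

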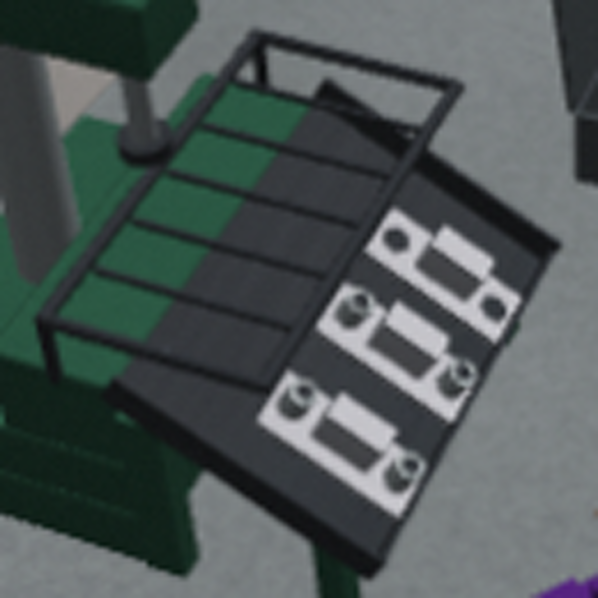

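```bash
python3 - <<'E'
import cv2
s=cv2.imread("pics/side0.png")
cv2.imwrite("pics/s_b.png",cv2.resize(s[220:300,230:300],None,fx=8,fy=8,interpolation=cv2.INTER_CUBIC)[:600])
cv2.imwrite("pics/s_c.png",cv2.resize(s[115:235,290:390],None,fx=5,fy=5,interpolation=cv2.INTER_CUBIC))
a=cv2.imread("pics/top0.png")
cv2.imwrite("pics/t_c.png",cv2.resize(a[165:215,225:305],None,fx=10,fy=10,interpolation=cv2.INTER_CUBIC))
E
```

```text
(no output)
```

View pics/s_b.png

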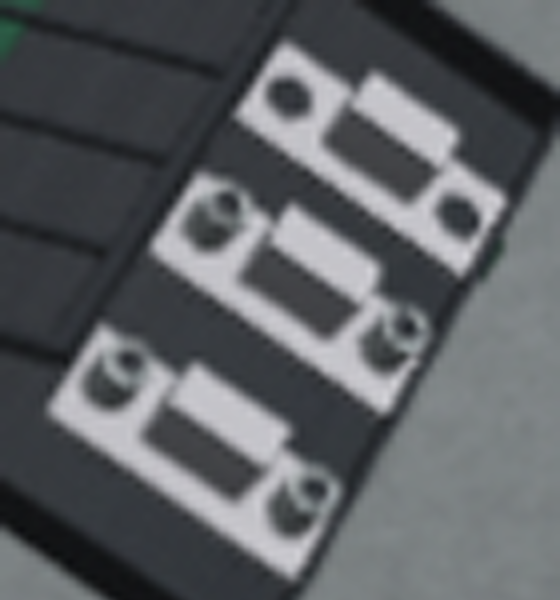

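View pics/s_c.png

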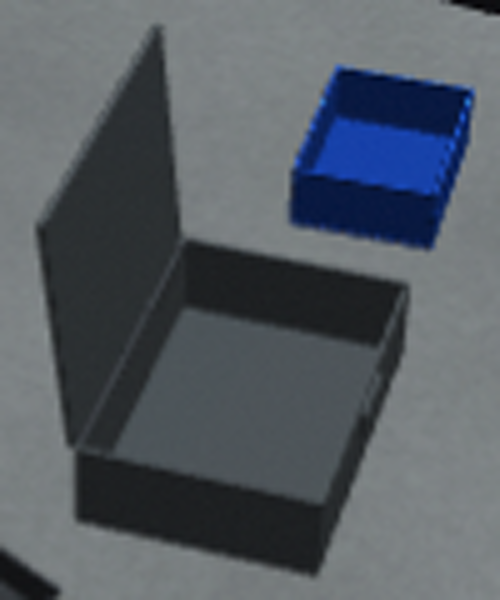

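View pics/t_c.png

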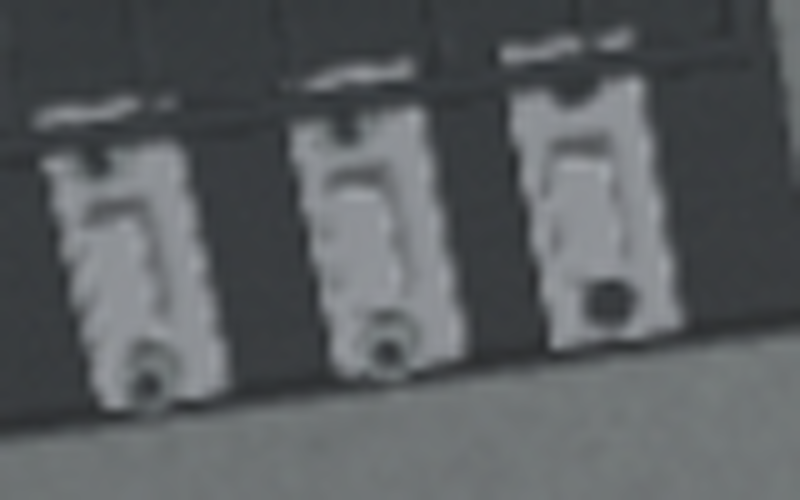

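```bash
cat > h.py <<'E'
import numpy as np, cv2
from scipy.optimize import least_squares
from scipy.spatial.transform import Rotation as Rn
from rig import *
def proj(c,P):
    P=np.atleast_2d(P); r,_=cv2.Rodrigues(c["R"])
    return cv2.projectPoints(P.reshape(-1,1,3).astype(float),r,c["t"],c["mtx"],c["dist_coeffs"])[0].reshape(-1,2)
def crop(pts,o,s): return (np.array(pts,float)+.5)/s-.5+np.array(o)
def rz(a): return Rn.from_euler('z',a).as_matrix()
SL=rz(0)@Rn.from_euler('y',-np.pi/6).as_matrix()
def casting(p,dy,P,dx=0):  # P in casting frame -> world ; press p=(x,y,yaw)
    P=np.atleast_2d(P); L=P@SL.T+np.array([.060,dy,.103])+dx*SL[:,0]
    return L@rz(p[2]).T+np.array([p[0],p[1],0])
def tote(p,P): return np.atleast_2d(P)@rz(p[2]).T+np.array([p[0],p[1],0])
E
cat > fit.py <<'E'
from h import *
S=calibration("side");T=calibration("top")
so=((230,220),8); to=((225,165),10)
F=lambda sx,sy:[sx*.055,sy*.023,.008]
Rb=lambda sx,sy:[sx*.022,sy*.011,.039]
obs=[]
def add(i,cam,P,px,o): obs.append((i,cam,P,crop([px],*o)[0]))
fl=[[(48,410),(100,325),(295,580),(340,490)],[(150,245),(202,172),(388,412)],[(235,118),(287,42),(465,275),(505,195)]]
rb=[[(193,365),(290,432),(268,472),(170,402)],[(293,205),(382,268),(360,305),(270,238)],[(375,72),(460,135),(437,172),(352,108)]]
tl=[[(105,412),(228,392)],[(340,378),(465,358)],[(555,350),(683,327)]]
for i in range(3):
    for px,s in zip(fl[i],[(1,1),(1,-1),(-1,1),(-1,-1)]): add(i,S,F(*s),px,so)
    for px,s in zip(rb[i],[(1,-1),(-1,-1),(-1,1),(1,1)]): add(i,S,Rb(*s),px,so)
    for px,s in zip(tl[i],[(-1,1),(-1,-1)]): add(i,T,F(*s),px,to)
add(0,T,[-.041,0,.03],(150,368),to);add(1,T,[-.041,0,.03],(388,340),to)
def res(v):
    r=[]
    for i,c,P,px in obs: r.append(proj(c,casting(v[:3],[.078,0,-.078][i]+v[3+i],P))[0]-px)
    return np.concatenate(r+[30*v[3:6]])
f=least_squares(res,[.7,.2,0,0,0,0],loss='soft_l1')
print(f.x.round(4)); print(res(f.x)[:-3].reshape(-1,2).round(1).tolist())
p=f.x[:3]
for i in range(3): print(i,casting(p,[.078,0,-.078][i]+f.x[3+i],[[0,0,0],[0,0,.039]]).round(4))
print("press y ax",rz(p[2])[:,1])
# tote
co=((290,115),5);tb=((335,135),4.4)
H=lambda sx,sy,z:[sx*.09,sy*.13,z]
ob=[]
for px,P in [((186,238),H(1,-1,.07)),((75,447),H(1,1,.07)),((322,505),H(-1,1,.07)),((408,287),H(-1,-1,.07)),((77,520),H(1,1,0)),((317,575),H(-1,1,0)),((403,350),H(-1,-1,0))]: ob.append((S,P,crop([px],*co)[0]))
for px,P in [((60,210),H(1,1,.07)),((368,150),H(1,-1,.07)),((415,357),H(-1,-1,.07)),((98,420),H(-1,1,.07))]: ob.append((T,P,crop([px],*tb)[0]))
ld=[(S,1,crop([(40,228)],*co)[0]),(S,-1,crop([(160,28)],*co)[0]),(T,1,crop([(63,103)],*tb)[0]),(T,-1,crop([(421,43)],*tb)[0])]
def r2(v):
    r=[proj(c,tote(v,P))[0]-px for c,P,px in ob]
    for c,s,px in ld: r.append(proj(c,tote(v,[.09-.19*np.cos(v[3]),s*.13,.07+.19*np.sin(v[3])]))[0]-px)
    return np.concatenate(r)
g=least_squares(r2,[.55,-.1,0,1.6],loss='soft_l1')
print(g.x.round(4)); print(r2(g.x).reshape(-1,2).round(1).tolist())
E
python3 fit.py
```

```text
[ 0.5012  0.2272  0.1066  0.0043 -0.0034 -0.0009]
[[-0.2, 0.2], [0.4, -0.2], [0.1, 0.2], [0.8, 0.1], [0.3, -0.7], [0.6, -0.5], [0.2, -0.1], [-0.1, 0.0], [-0.9, -0.9], [-0.4, -0.7], [-0.0, 0.6], [0.0, -0.6], [0.1, 0.3], [-0.1, -0.7], [0.7, -0.3], [0.6, 0.2], [-0.2, 0.2], [-0.5, -0.9], [-0.1, -0.6], [-0.1, -0.2], [-0.4, -0.3], [0.0, 0.3], [0.6, 0.3], [-0.3, -0.5], [0.6, -0.3], [0.7, -0.2], [-0.3, -0.3], [-0.8, -1.0], [-0.7, -0.5], [-0.8, 1.1], [-0.2, 0.5]]
0 [[0.5521 0.3154 0.103 ]
 [0.5327 0.3134 0.1368]]
1 [[0.5613 0.2302 0.103 ]
 [0.5419 0.2282 0.1368]]
2 [[0.5693 0.1551 0.103 ]
 [0.5499 0.1531 0.1368]]
press y ax [-0.10639767  0.99432366  0.        ]
[ 0.5103 -0.2125  0.1432  1.6953]
[[0.1, -0.1], [0.3, 0.6], [0.6, 0.3], [1.2, -0.6], [-0.1, 0.5], [0.4, 0.9], [0.7, 1.1], [-0.8, -3.4], [0.5, -2.1], [0.6, -0.2], [-0.1, -1.6], [0.1, -0.2], [0.3, -1.0], [-0.6, 0.1], [-0.0, -0.4]]
```

```bash
cat >> h.py <<'E'
def TR(s=None):
    s=s or state(); return Rn.from_euler('xyz',s['tool_rot']).as_matrix()
def show():
    s=state(); R=TR(s); print('t',round(s['time_s'],2),'p',s['eef_pos'].round(4),'q',s['q'].round(3),'F',s['ft_force'].round(1),'T',s['wrist_torque'].round(2),'w',round(s['width'],4)); print(R.round(4).tolist()); return s,R
def to(target): # shift in tool axes to world target
    s=state(); return (TR(s).T@(np.array(target)-s['eef_pos'])).round(4)
E
python3 -c "
from h import *
show(); print(to([.42,-.45,.35]), to([.6,0,.45]))"
```

```text
t 0.15 p [ 0.2128 -0.6138  0.2387] q [ 1.251  0.322 -0.07   1.451  0.023  1.371 -0.057] F [ 0.6 -0.  -0.4] T [0.01 0.01 0.  ] w 0.0871
[[-0.0006, 0.3277, -0.9448], [0.0014, -0.9448, -0.3277], [-1.0, -0.0015, 0.0001]]
[-0.1112 -0.087  -0.2494] [-0.2107 -0.4533 -0.5669]
```

Call:
servo_tool(targets=[0.05, -0.211, -0.453, -0.567, 0.23, 0.05, -0.211, -0.453, -0.567, 0.23, 0.05, -0.211, -0.453, -0.567, 0.23, 0.05, -0.211, -0.453, -0.567, 0.23, 0.05, -0.211, -0.453, -0.567, 0.23, 0.05, -0.211, -0.453, -0.567, 0.23, 0.05, -0.211, -0.453, -0.567, 0.23, 0.05, -0.211, -0.453, -0.567, 0.23, 0.05, -0.211, -0.453, -0.567, 0.23, 0.05, -0.211, -0.453, -0.567, 0.23, 0.05, -0.211, -0.453, -0.567, 0.23, 0.05, -0.211, -0.453, -0.567, 0.23, 0.05, -0.211, -0.453, -0.567, 0.23, 0.05, -0.211, -0.453, -0.567, 0.23, 0.05, -0.211, -0.453, -0.567, 0.23, 0.05, -0.211, -0.453, -0.567, 0.23, 0.05, -0.211, -0.453, -0.567, 0.23, 0.05, -0.211, -0.453, -0.567, 0.23, 0.05, -0.211, -0.453, -0.567, 0.23, 0.05, -0.211, -0.453, -0.567, 0.23])

```text
time_s: 1.82
eef_pos: [0.601, 0.0036, 0.4502]
tool_rot: [-1.567, 1.568, 1.685]
ft_force: [-0.4, -0.7, 0.2]
width: 0.0501
```

```bash
python3 -c "
from h import *
show()"
```

```text
t 1.82 p [0.601  0.0036 0.4502] q [ 0.425  0.258 -0.625  1.159  0.15   1.77  -1.614] F [-0.4 -0.7  0.2] T [-0.08 -0.   -0.04] w 0.0501
[[-0.0003, 0.1105, -0.9939], [0.0023, -0.9939, -0.1105], [-1.0, -0.0024, 0.0]]
```

Call:
servo_tool(targets=[0.05, -0.2, -0.15, -0.03, 0, 0.05, -0.2, -0.15, -0.03, 0, 0.05, -0.2, -0.15, -0.03, 0, 0.05, -0.2, -0.15, -0.03, 0, 0.05, -0.2, -0.15, -0.03, 0, 0.05, -0.2, -0.15, -0.03, 0, 0.05, -0.2, -0.15, -0.03, 0, 0.05, -0.2, -0.15, -0.03, 0, 0.05, -0.2, -0.15, -0.03, 0])

```text
time_s: 2.57
eef_pos: [0.6005, 0.1371, 0.5973]
tool_rot: [-3.075, 1.527, 0.166]
ft_force: [0.0, 0.1, 0.0]
width: 0.0499
```

```bash
python3 -c "
from h import *
show()"
```

```text
t 2.57 p [0.6005 0.1371 0.5973] q [-0.398  0.342  0.231  0.709 -0.086  2.053 -1.695] F [0.  0.1 0. ] T [-0.01  0.04  0.06] w 0.0499
[[0.0433, 0.0987, -0.9942], [0.0072, -0.9951, -0.0984], [-0.999, -0.0029, -0.0438]]
```

Call:
servo_tool(targets=[0.05, -0.15, 0, 0, 0, 0.05, -0.15, 0, 0, 0, 0.05, -0.15, 0, 0, 0, 0.05, -0.15, 0, 0, 0, 0.05, -0.15, 0, 0, 0, 0.05, -0.15, 0, 0, 0])

```text
time_s: 3.07
eef_pos: [0.5684, 0.1306, 0.6316]
tool_rot: [-3.017, 1.477, 0.227]
ft_force: [0.8, 0.1, 0.5]
width: 0.0502
```

```bash
python3 -c "
from h import *
show()"
```

```text
t 3.07 p [0.5684 0.1306 0.6316] q [-0.44   0.259  0.264  0.744 -0.08   2.052 -1.696] F [0.8 0.1 0.5] T [0.08 0.14 0.02] w 0.0502
[[0.0914, 0.1027, -0.9905], [0.0211, -0.9946, -0.1012], [-0.9956, -0.0117, -0.0931]]
```

Call:
servo_tool(targets=[0.05, 0.08, 0, 0, 0, 0.05, 0.08, 0, 0, 0, 0.05, 0.08, 0, 0, 0])

```text
time_s: 3.32
eef_pos: [0.5734, 0.1324, 0.5374]
tool_rot: [-3.033, 1.502, 0.212]
ft_force: [1.2, 0.5, -5.2]
width: 0.0502
```

```bash
python3 -c "
from h import *
show()"
```

```text
t 3.32 p [0.5734 0.1324 0.5374] q [-0.471  0.176  0.249  1.046 -0.044  1.856 -1.708] F [ 1.2  0.5 -5.2] T [ 0.02  0.11 -0.04] w 0.0502
[[0.0668, 0.1029, -0.9924], [0.0144, -0.9947, -0.1022], [-0.9977, -0.0074, -0.0679]]
```

Call:
servo_tool(targets=[0.05, -0.04, 0.05, 0, 0, 0.05, -0.08, 0.07, 0, 0, 0.05, -0.3, 0.07, -0.12, 0, 0.05, -0.3, 0.07, -0.12, 0, 0.05, -0.3, 0.07, -0.12, 0, 0.05, -0.3, 0.07, -0.12, 0, 0.05, -0.3, 0.07, -0.12, 0, 0.05, -0.3, 0.07, -0.12, 0, 0.05, -0.3, 0.07, -0.12, 0, 0.05, -0.3, 0.07, -0.12, 0])

```text
time_s: 4.15
eef_pos: [0.6045, 0.067, 0.6492]
tool_rot: [-3.056, 1.425, 0.19]
ft_force: [-0.3, 0.7, -0.1]
width: 0.0496
```

```bash
python3 -c "
from h import *
show()"
```

```text
t 4.15 p [0.6045 0.067  0.6492] q [-0.266  0.308  0.211  0.64  -0.091  2.053 -1.585] F [-0.3  0.7 -0.1] T [-0.06  0.26 -0.05] w 0.0496
[[0.1423, 0.1049, -0.9843], [0.0273, -0.9944, -0.1021], [-0.9895, -0.0124, -0.1443]]
```

Call:
servo_tool(targets=[0.05, -0.3, 0, -0.3, 0, 0.05, -0.3, 0, -0.3, 0, 0.05, -0.3, 0, -0.3, 0, 0.05, -0.3, 0, -0.3, 0, 0.05, -0.3, 0, -0.3, 0, 0.05, -0.3, 0, -0.3, 0, 0.05, -0.3, 0, -0.3, 0, 0.05, -0.3, 0, -0.3, 0, 0.05, -0.3, 0, -0.3, 0, 0.05, -0.3, 0, -0.3, 0])

```text
time_s: 4.98
eef_pos: [0.6699, 0.0721, 0.6478]
tool_rot: [-3.076, 1.374, 0.169]
ft_force: [0.1, -0.2, 0.9]
width: 0.0498
```

```bash
python3 -c "
from h import *
show()"
```

```text
t 4.98 p [0.6699 0.0721 0.6478] q [-0.217  0.456  0.202  0.441 -0.127  2.053 -1.582] F [ 0.1 -0.2  0.9] T [-0.04  0.27 -0.02] w 0.0498
[[0.1932, 0.1043, -0.9756], [0.0329, -0.9945, -0.0998], [-0.9806, -0.0128, -0.1955]]
```

Call:
servo_tool(targets=[0.05, -0.8, 0, -0.16, 0, 0.05, -0.8, 0, -0.16, 0, 0.05, -0.8, 0, -0.16, 0, 0.05, -0.8, 0, -0.16, 0, 0.05, -0.8, 0, -0.16, 0, 0.05, -0.8, 0, -0.16, 0])

```text
time_s: 5.48
eef_pos: [0.6042, 0.0636, 0.6981]
tool_rot: [-3.087, 1.323, 0.158]
ft_force: [-0.4, 0.6, 0.6]
width: 0.05
```

```bash
python3 -c "
from h import *
show()"
```

```text
t 5.48 p [0.6042 0.0636 0.6981] q [-0.262  0.301  0.227  0.545 -0.104  2.053 -1.581] F [-0.4  0.6  0.6] T [-0.05  0.33 -0.03] w 0.05
[[0.2426, 0.1045, -0.9645], [0.0386, -0.9944, -0.098], [-0.9694, -0.0135, -0.2453]]
```

Call:
servo_tool(targets=[0.05, -0.75, 0, -0.25, 0, 0.05, -0.75, 0, -0.25, 0, 0.05, -0.75, 0, -0.25, 0])

```text
time_s: 5.73
eef_pos: [0.5874, 0.061, 0.7268]
tool_rot: [-3.095, 1.272, 0.149]
ft_force: [-0.7, -1.0, -0.6]
width: 0.0499
```

Call:
servo_tool(targets=[0.05, -0.75, 0, -0.3, 0, 0.05, -0.75, 0, -0.3, 0, 0.05, -0.75, 0, -0.3, 0])

```text
time_s: 5.98
eef_pos: [0.5741, 0.0588, 0.7517]
tool_rot: [-3.1, 1.225, 0.144]
ft_force: [0.1, -0.0, 0.0]
width: 0.0506
```

```bash
python3 -c "
from h import *
show()"
```

```text
t 5.98 p [0.5741 0.0588 0.7517] q [-0.296  0.239  0.27   0.51  -0.109  2.053 -1.58 ] F [ 0.1 -0.   0. ] T [-0.11  0.41  0.02] w 0.0506
[[0.3357, 0.1045, -0.9362], [0.0485, -0.9944, -0.0936], [-0.9407, -0.014, -0.3389]]
```

Call:
servo_tool(targets=[0.05, -0.75, 0, -0.4, 0, 0.05, -0.75, 0, -0.4, 0, 0.05, -0.75, 0, -0.4, 0])

```text
time_s: 6.23
eef_pos: [0.5689, 0.0576, 0.7742]
tool_rot: [-3.104, 1.178, 0.14]
ft_force: [0.4, -0.3, 0.6]
width: 0.0501
```

Call:
servo_tool(targets=[0.05, -0.75, 0, -0.4, 0, 0.05, -0.75, 0, -0.4, 0, 0.05, -0.75, 0, -0.4, 0])

```text
time_s: 6.48
eef_pos: [0.5588, 0.0557, 0.7972]
tool_rot: [-3.107, 1.131, 0.136]
ft_force: [-0.7, 0.1, -0.6]
width: 0.0499
```

Call:
servo_tool(targets=[0.05, -0.75, 0, -0.45, 0, 0.05, -0.75, 0, -0.45, 0, 0.05, -0.75, 0, -0.45, 0])

```text
time_s: 6.73
eef_pos: [0.5498, 0.054, 0.8196]
tool_rot: [-3.109, 1.084, 0.133]
ft_force: [1.0, 0.9, -0.2]
width: 0.05
```

```bash
python3 -c "
from h import *
show()"
```

```text
t 6.73 p [0.5498 0.054  0.8196] q [-0.313  0.21   0.319  0.4   -0.135  2.053 -1.579] F [ 1.   0.9 -0.2] T [-0.09  0.6   0.02] w 0.05
[[0.4634, 0.1048, -0.8799], [0.0622, -0.9944, -0.0857], [-0.884, -0.015, -0.4673]]
```

Call:
servo_tool(targets=[0.05, -0.75, 0, -0.5, 0, 0.05, -0.75, 0, -0.5, 0, 0.05, -0.75, 0, -0.5, 0])

```text
time_s: 6.98
eef_pos: [0.5415, 0.0523, 0.8409]
tool_rot: [-3.112, 1.039, 0.131]
ft_force: [0.1, -0.4, -0.7]
width: 0.0502
```

```bash
python3 -c "
from h import *
show()
print(to([.52,.22,.45]))"
```

```text
t 6.98 p [0.5415 0.0523 0.8409] q [-0.316  0.204  0.336  0.36  -0.148  2.053 -1.579] F [ 0.1 -0.4 -0.7] T [-0.11  0.59  0.01] w 0.0502
[[0.5031, 0.1049, -0.8578], [0.0663, -0.9944, -0.0827], [-0.8617, -0.0153, -0.5073]]
[ 0.3371 -0.163   0.2029]
```

```bash
cat >> h.py <<'E'
PR=np.array([.5012,.2272,.1066]); DY=[.0823,-.0034,-.0789]
def tcp(i,h): return casting(PR,DY[i],[[0,0,h]])[0]
E
python3 -c "
from h import *
for i in (0,1): print(tcp(i,.15),to(tcp(i,.15)))"
```

```text
[0.47752857 0.30743686 0.23290381] [ 0.5086 -0.2511  0.3422]
[0.4866469  0.22222333 0.23290381] [ 0.5075 -0.1654  0.3414]
```

Call:
servo_tool(targets=[0.05, 0.508, -0.21, 0.342, 0, 0.05, 0.508, -0.21, 0.342, 0, 0.05, 0.508, -0.21, 0.342, 0, 0.05, 0.508, -0.21, 0.342, 0, 0.05, 0.508, -0.21, 0.342, 0, 0.05, 0.508, -0.21, 0.342, 0, 0.05, 0.508, -0.21, 0.342, 0, 0.05, 0.508, -0.21, 0.342, 0, 0.05, 0.508, -0.21, 0.342, 0, 0.05, 0.508, -0.21, 0.342, 0, 0.05, 0.508, -0.21, 0.342, 0, 0.05, 0.508, -0.21, 0.342, 0, 0.05, 0.508, -0.21, 0.342, 0, 0.05, 0.508, -0.21, 0.342, 0, 0.05, 0.508, -0.21, 0.342, 0, 0.05, 0.508, -0.21, 0.342, 0, 0.05, 0.508, -0.21, 0.342, 0, 0.05, 0.508, -0.21, 0.342, 0])

```text
time_s: 8.48
eef_pos: [0.4776, 0.2657, 0.225]
tool_rot: [-3.123, 1.05, 0.124]
ft_force: [0.3, 0.2, 0.2]
width: 0.0498
```

```bash
python3 -c "
from h import *
show()
c=calibration('wrist');im=get_image('wrist');cv2.imwrite('pics/w1.png',im)
np.savez('w1.npz',**c)
for i in range(3): print(proj(c,casting(PR,DY[i],[[0.022,.011,.039],[.022,-.011,.039],[-.022,.011,.039],[-.022,-.011,.039]])).round(0).tolist())
"
```

```text
t 8.48 p [0.4776 0.2657 0.225 ] q [-0.395 -0.195 -0.31   2.114  0.312  0.796 -2.35 ] F [0.3 0.2 0.2] T [-0.1   0.62 -0.  ] w 0.0498
[[0.494, 0.108, -0.8627], [0.0618, -0.9941, -0.0891], [-0.8673, -0.0093, -0.4978]]
[[256.0, 173.0], [283.0, 173.0], [259.0, 222.0], [284.0, 222.0]]
[[360.0, 173.0], [386.0, 173.0], [358.0, 223.0], [383.0, 223.0]]
[[451.0, 173.0], [477.0, 173.0], [444.0, 222.0], [469.0, 222.0]]
```

View pics/w1.png

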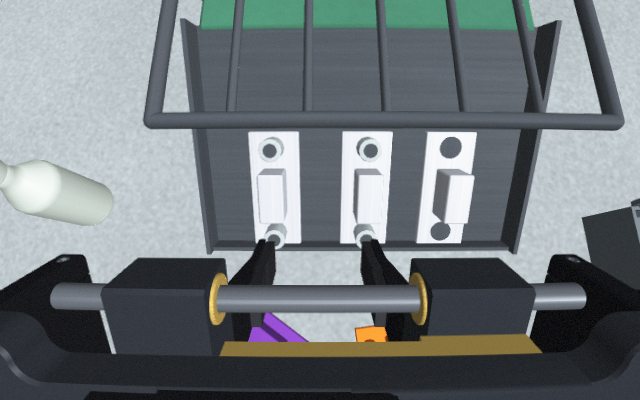

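```bash
python3 -c "
from h import *
print(to(tcp(0,.09)),to(tcp(0,.027)))"
```

```text
[ 0.058  -0.041  -0.0035] [ 0.121  -0.0404 -0.0034]
```

Call:
servo_tool(targets=[0.05, 0.03, -0.0405, -0.002, 0, 0.05, 0.03, -0.0405, -0.002, 0, 0.05, 0.06, -0.0405, -0.002, 0, 0.05, 0.09, -0.0405, -0.002, 0, 0.05, 0.105, -0.0405, -0.002, 0, 0.05, 0.118, -0.0405, -0.002, 0, 0.05, 0.118, -0.0405, -0.002, 0])

```text
time_s: 9.12
eef_pos: [0.5398, 0.3134, 0.1312]
tool_rot: [-3.114, 1.041, 0.126]
ft_force: [-0.6, -0.4, -0.9]
width: 0.0498
```

```bash
python3 -c "
from h import *
show();print(to(tcp(0,.03)))
im=get_image('wrist');cv2.imwrite('pics/w2.png',im)
im=get_image('side');cv2.imwrite('pics/s2.png',cv2.resize(im[160:310,170:340],None,fx=4,fy=4))
"
```

```text
t 9.12 p [0.5398 0.3134 0.1312] q [-0.389  0.092 -0.355  2.063  0.579  0.624 -2.62 ] F [-0.6 -0.4 -0.9] T [-0.11  0.64 -0.01] w 0.0498
[[0.5013, 0.1029, -0.8592], [0.0637, -0.9946, -0.0819], [-0.8629, -0.0137, -0.5051]]
[ 0.0007 -0.0006  0.0033]
```

View pics/w2.png

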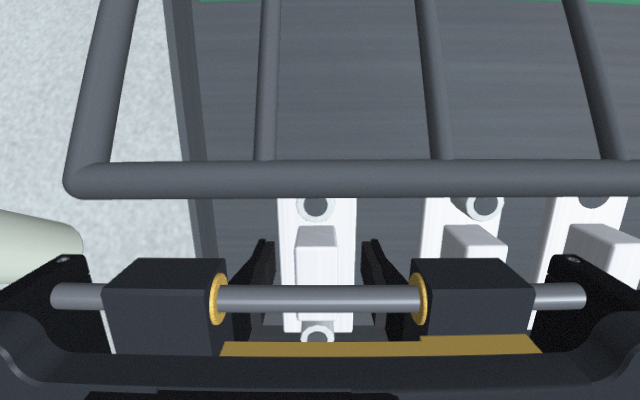

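View pics/s2.png

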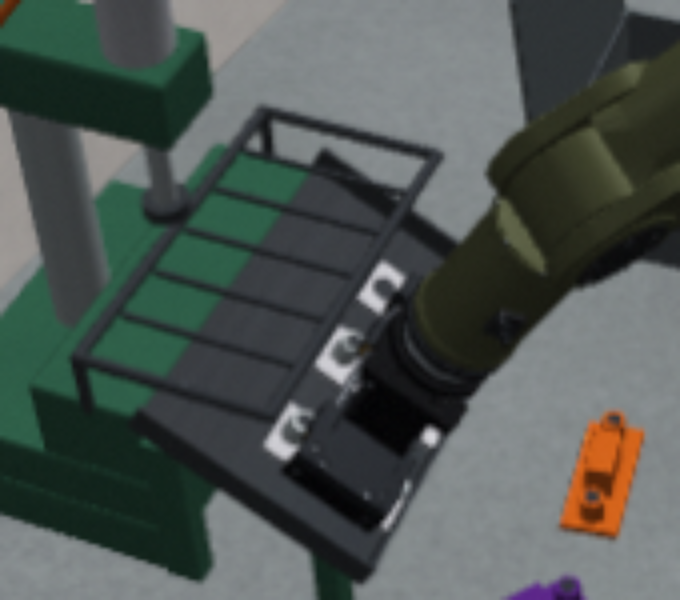

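Call:
servo_tool(targets=[0.05, 0, 0, 0.004, 0, 0.015, 0, 0, 0.004, 0, 0.015, 0, 0, 0.004, 0, 0.015, 0, 0, 0.004, 0, 0.015, 0, 0, 0.004, 0], force=40)

```text
time_s: 9.63
eef_pos: [0.5352, 0.3149, 0.131]
tool_rot: [-3.111, 1.038, 0.132]
ft_force: [-0.9, 0.3, -0.4]
width: 0.0309
```

```bash
python3 -c "
from h import *
show();print(to(tcp(0,.03)))
"
```

```text
t 9.63 p [0.5352 0.3149 0.131 ] q [-0.393  0.085 -0.358  2.072  0.582  0.62  -2.629] F [-0.9  0.3 -0.4] T [-0.06  0.58 -0.02] w 0.0309
[[0.5032, 0.1055, -0.8577], [0.0669, -0.9943, -0.0831], [-0.8616, -0.0156, -0.5074]]
[ 0.0027  0.0014 -0.0006]
```

Still closing (31 mm); wait.

Call:
servo_tool(targets=[0.015, 0, 0, 0, 0, 0.015, 0, 0, 0, 0, 0.015, 0, 0, 0, 0])

```text
time_s: 9.88
eef_pos: [0.5354, 0.3142, 0.1307]
tool_rot: [-3.113, 1.039, 0.129]
ft_force: [-3.4, -1.9, 5.5]
width: 0.0218
```

Call:
servo_tool(targets=[0.015, -0.01, 0, 0, 0, 0.015, -0.03, 0, 0, 0, 0.015, -0.055, 0, 0, 0, 0.015, -0.08, 0, 0, 0, 0.015, -0.1, 0, 0, 0, 0.015, -0.12, 0, 0, 0, 0.015, -0.12, 0, 0, 0])

```text
time_s: 10.47
eef_pos: [0.474, 0.3084, 0.2368]
tool_rot: [-3.106, 1.036, 0.138]
ft_force: [1.1, 1.5, -2.3]
width: 0.0218
```

```bash
python3 -c "
from h import *
show()
im=get_image('side');cv2.imwrite('pics/s3.png',im)
im=get_image('wrist');cv2.imwrite('pics/w3.png',im)
"
```

```text
t 10.47 p [0.474  0.3084 0.2368] q [-0.407 -0.155 -0.382  2.059  0.358  0.825 -2.457] F [ 1.1  1.5 -2.3] T [-0.07  0.86  0.04] w 0.0218
[[0.505, 0.1071, -0.8565], [0.0699, -0.9941, -0.0831], [-0.8603, -0.0179, -0.5095]]
```

View pics/s3.png

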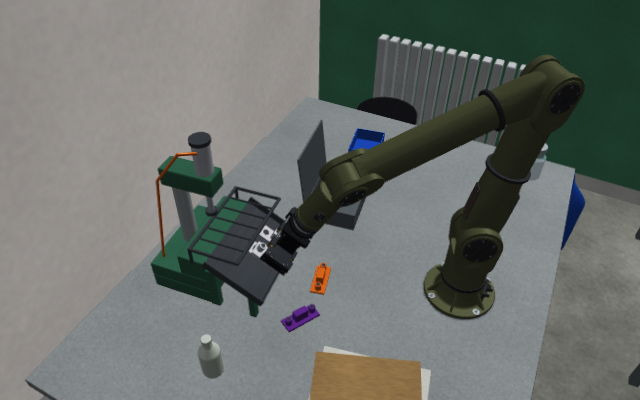

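View pics/w3.png

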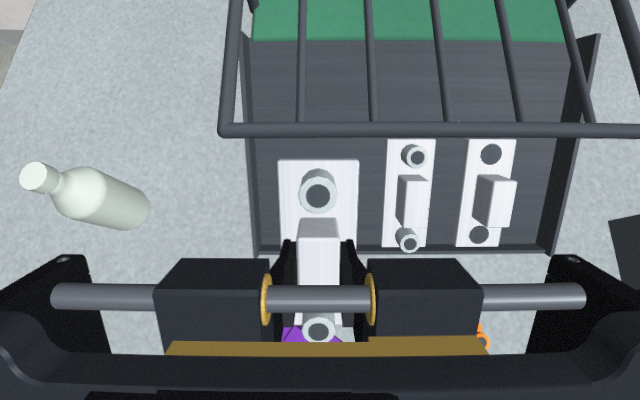

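```bash
cat > fk.py <<'E'
from h import *
D=[([1.251,.322,-.07,1.451,.023,1.371,-.057],[.2128,-.6138,.2387],[-1.50228341,1.56890244,1.97313856]),
([.425,.258,-.625,1.159,.15,1.77,-1.614],[.601,.0036,.4502],[-1.567,1.568,1.685]),
([-.398,.342,.231,.709,-.086,2.053,-1.695],[.6005,.1371,.5973],[-3.075,1.527,.166]),
([-.266,.308,.211,.64,-.091,2.053,-1.585],[.6045,.067,.6492],[-3.056,1.425,.19]),
([-.217,.456,.202,.441,-.127,2.053,-1.582],[.6699,.0721,.6478],[-3.076,1.374,.169]),
([-.316,.204,.336,.36,-.148,2.053,-1.579],[.5415,.0523,.8409],[-3.112,1.039,.131]),
([-.395,-.195,-.31,2.114,.312,.796,-2.35],[.4776,.2657,.225],[-3.123,1.05,.124]),
([-.389,.092,-.355,2.063,.579,.624,-2.62],[.5398,.3134,.1312],[-3.114,1.041,.126]),
([-.407,-.155,-.382,2.059,.358,.825,-2.457],[.474,.3084,.2368],[-3.106,1.036,.138])]
from itertools import product
Z=np.array([0,0,1.])
def fk(q,v,s):
    h,a,b,c=v[:4]; e=lambda ax,t:Rn.from_euler(ax,t).as_matrix()
    R=e('z',s[0]*q[0])@e('y',q[1]); p=h*Z+a*R[:,2]+v[4]*R[:,0]
    R=R@e('z',s[1]*q[2])@e('y',q[3]); p=p+b*R[:,2]+v[5]*R[:,0]
    R=R@e('z',s[2]*q[4])@e('y',q[5]); p=p+v[6]*R[:,0]
    p=p+c*R[:,2]
    return p,R@e('z',s[3]*q[6])
if __name__=="__main__":
    best=None
    for s in product([1,-1],repeat=3):
        s=(-1,)+s
        f=least_squares(lambda v:np.concatenate([fk(q,v,s)[0]-p for q,p,_ in D]),[.3,.4,.4,.2,0,0,0])
        if best is None or f.cost<best[0]: best=(f.cost,s,f.x,f.fun)
    print(best[0],best[1],best[2].round(4)); print(best[3].reshape(-1,3).round(3).tolist())
    for q,p,r in D: print((fk(q,best[2],best[1])[1][:,2]-Rn.from_euler('xyz',r).as_matrix()[:,0]).round(3))
    for q,p,r in D: print((fk(q,best[2],best[1])[1].T@Rn.from_euler('xyz',r).as_matrix()).round(2).tolist())
E
python3 fk.py
```

```text
0.002151301937080727 (-1, -1, -1, 1) [0.2944 0.4465 0.5197 0.3484 0.0287 0.0189 0.0344]
[[0.02, 0.019, -0.001], [0.001, 0.015, 0.004], [-0.008, 0.027, 0.003], [-0.002, 0.028, 0.002], [-0.005, 0.026, -0.002], [0.006, 0.03, -0.001], [-0.003, 0.007, -0.001], [-0.006, -0.002, -0.004], [-0.002, 0.005, -0.001]]
[-0. -0. -0.]
[-0.001 -0.     0.   ]
[0.001 0.    0.   ]
[ 0. -0.  0.]
[ 0. -0.  0.]
[0. 0. 0.]
[ 0. -0.  0.]
[-0. -0. -0.]
[ 0. -0.  0.]
[[0.0, -0.99, 0.11], [0.0, -0.11, -0.99], [1.0, 0.0, 0.0]]
[[0.0, 1.0, -0.09], [-0.0, 0.09, 1.0], [1.0, 0.0, 0.0]]
[[-0.0, 0.97, -0.25], [0.0, 0.25, 0.97], [1.0, -0.0, -0.0]]
[[-0.0, 1.0, -0.03], [0.0, 0.03, 1.0], [1.0, 0.0, -0.0]]
[[-0.0, 1.0, -0.02], [0.0, 0.02, 1.0], [1.0, 0.0, -0.0]]
[[0.0, 1.0, -0.02], [0.0, 0.02, 1.0], [1.0, -0.0, -0.0]]
[[-0.0, 0.01, -1.0], [-0.0, 1.0, 0.01], [1.0, 0.0, -0.0]]
[[0.0, -0.5, -0.86], [-0.0, 0.86, -0.5], [1.0, 0.0, 0.0]]
[[-0.0, -0.2, -0.98], [-0.0, 0.98, -0.2], [1.0, 0.0, -0.0]]
```

```bash
cat > fk.py.new <<'E'
E
python3 - <<'E'
s=open('fk.py').read()
s=s.replace("p=p+v[6]*R[:,0]\n","p=p+v[6]*R[:,0]+v[9]*R[:,1]\n").replace("v[4]*R[:,0]\n","v[4]*R[:,0]+v[7]*R[:,1]\n").replace("v[5]*R[:,0]\n","v[5]*R[:,0]+v[8]*R[:,1]\n")
s=s.replace("0,0,0])","0,0,0,0,0,0])").replace("repeat=3):\n        s=(-1,)+s","repeat=1):\n        s=(-1,-1,-1,-1)")
open('fk.py','w').write(s)
E
python3 fk.py
```

```text
2.954924902479858e-07 (-1, -1, -1, -1) [ 2.493e-01  4.673e-01  5.135e-01  3.510e-01  2.000e-04  0.000e+00
  3.000e-04 -1.580e-02 -9.500e-03 -1.300e-03]
[[-0.0, -0.0, -0.0], [-0.0, 0.0, -0.0], [0.0, 0.0, 0.0], [0.0, -0.0, 0.0], [-0.0, 0.0, -0.0], [-0.0, 0.0, -0.0], [0.0, -0.0, -0.0], [-0.0, 0.0, 0.0], [-0.0, -0.0, 0.0]]
[-0. -0. -0.]
[-0.001 -0.     0.   ]
[0.001 0.    0.   ]
[ 0. -0.  0.]
[ 0. -0.  0.]
[0. 0. 0.]
[ 0. -0.  0.]
[-0. -0. -0.]
[ 0. -0.  0.]
[[0.0, -1.0, -0.0], [0.0, 0.0, -1.0], [1.0, 0.0, 0.0]]
[[0.0, -1.0, 0.0], [0.0, -0.0, -1.0], [1.0, 0.0, 0.0]]
[[-0.0, -1.0, -0.0], [-0.0, 0.0, -1.0], [1.0, -0.0, -0.0]]
[[0.0, -1.0, -0.0], [-0.0, 0.0, -1.0], [1.0, 0.0, -0.0]]
[[0.0, -1.0, -0.0], [-0.0, 0.0, -1.0], [1.0, 0.0, -0.0]]
[[-0.0, -1.0, -0.0], [-0.0, 0.0, -1.0], [1.0, -0.0, -0.0]]
[[0.0, -1.0, 0.0], [-0.0, -0.0, -1.0], [1.0, 0.0, -0.0]]
[[0.0, -1.0, 0.0], [0.0, -0.0, -1.0], [1.0, 0.0, 0.0]]
[[0.0, -1.0, -0.0], [-0.0, 0.0, -1.0], [1.0, 0.0, -0.0]]
```

```bash
python3 -c "
from h import *
print(to([.5,.066,.32]),TR().T@[-.5,-.066,0])"
```

```text
[-0.078   0.2408 -0.0459] [-0.25535461  0.01290534  0.4347223 ]
```

Call:
servo_tool(targets=[0.015, -0.03, 0.04, -0.02, 0, 0.015, -0.05, 0.07, -0.03, 0, 0.015, -0.078, 0.24, -0.046, 0, 0.015, -0.078, 0.24, -0.046, 0, 0.015, -0.078, 0.24, -0.046, 0, 0.015, -0.078, 0.24, -0.046, 0, 0.015, -0.078, 0.24, -0.046, 0, 0.015, -0.33, 0.253, 0.39, 0, 0.015, -0.33, 0.253, 0.39, 0, 0.015, -0.33, 0.253, 0.39, 0, 0.015, -0.33, 0.253, 0.39, 0])

```text
time_s: 11.48
eef_pos: [0.431, 0.1092, 0.082]
tool_rot: [3.114, 1.108, 0.064]
ft_force: [-167.8, -86.1, -99.6]
width: 0.0219
```

```bash
python3 -c "
from h import *
show()"
```

```text
t 11.48 p [0.431  0.1092 0.082 ] q [ 0.295 -0.296 -0.653  2.45  -0.087  0.487 -1.789] F [-167.8  -86.1  -99.6] T [-10.69  23.56  -4.39] w 0.0219
[[0.4451, 0.0886, -0.8911], [0.0286, -0.996, -0.0847], [-0.895, 0.0122, -0.4458]]
```

Call:
servo_tool(targets=[0.015, -0.04, 0, 0, 0, 0.015, -0.08, 0, -0.03, 0, 0.015, -0.1, 0, -0.05, 0])

```text
time_s: 11.73
eef_pos: [0.444, 0.1161, 0.1262]
tool_rot: [3.105, 1.111, 0.057]
ft_force: [-0.2, 0.7, -3.9]
width: 0.0219
```

```bash
python3 -c "
from h import *
show()
im=get_image('side');cv2.imwrite('pics/s4.png',im)
im=get_image('top');cv2.imwrite('pics/t4.png',im)
im=get_image('wrist');cv2.imwrite('pics/w4.png',im)
"
```

```text
t 11.73 p [0.444  0.1161 0.1262] q [-0.167 -0.297 -0.241  2.384  0.148  0.618 -1.993] F [-0.2  0.7 -3.9] T [0.05 0.92 0.06] w 0.0219
[[0.4431, 0.0891, -0.892], [0.0252, -0.9959, -0.087], [-0.8961, 0.016, -0.4435]]
```

View pics/s4.png

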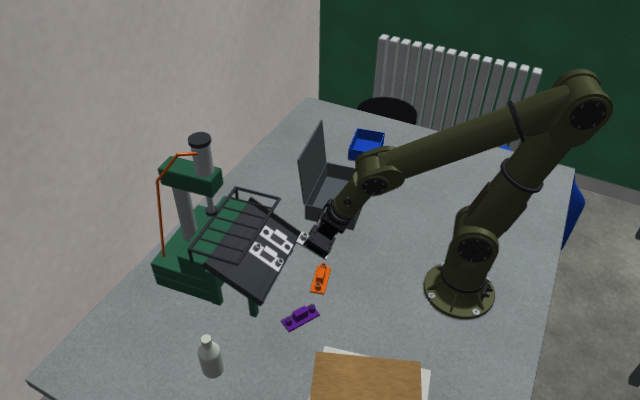

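View pics/t4.png

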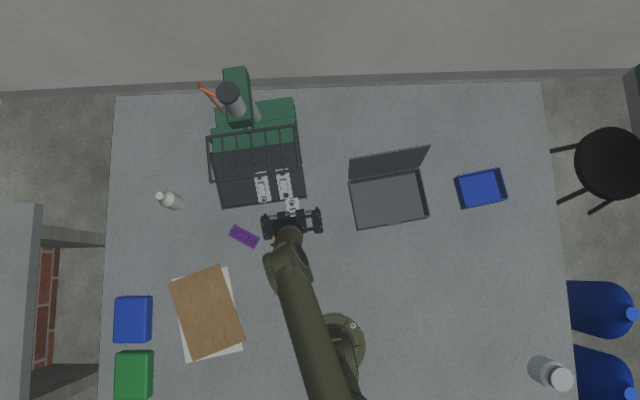

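View pics/w4.png

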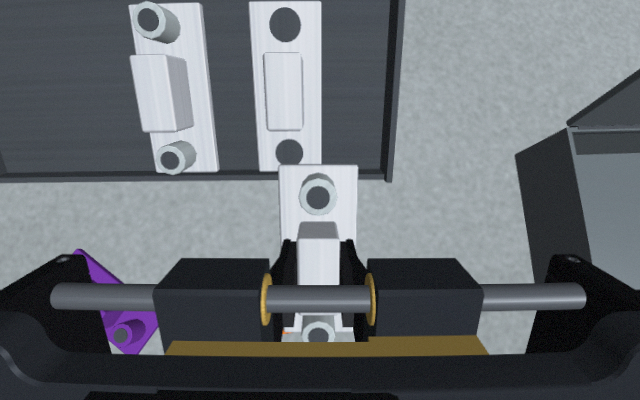

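```bash
cat >> h.py <<'E'
TO=np.array([.5103,-.2125,.1432])
E
python3 -c "
from h import *
print(TR().T@[.056,-.116,.044])
w=[[.50,0,.17]]
for x,y,z in [(-.02,-.027,.14),(-.02,-.027,.09),(-.0203,-.027,.062),(-.0088,-.027,.05),(0,-.027,.039)]:
    w.append(tote(TO,[[x,y,z]])[0])
for a in w: print(np.round(a,4),np.hypot(a[0],a[1]).round(3),to(a))
"
```

```text
[-0.01784355  0.12127801 -0.05917138]
[0.5  0.   0.17] 0.5 [-0.015   0.1264 -0.0523]
[ 0.4944 -0.2421  0.14  ] 0.55 [ 0.0007  0.3665 -0.0119]
[ 0.4944 -0.2421  0.09  ] 0.55 [0.0452 0.366  0.0108]
[ 0.4941 -0.2421  0.062 ] 0.55 [0.07   0.3657 0.0238]
[ 0.5054 -0.2405  0.05  ] 0.56 [0.0859 0.365  0.0191]
[ 0.5142 -0.2392  0.039 ] 0.567 [0.0997 0.3645 0.0162]
```

Call:
servo_tool(targets=[0.015, -0.01, 0.02, -0.03, 0, 0.015, -0.015, 0.06, -0.05, 0, 0.015, -0.025, 0.1, -0.055, 0, 0.015, -0.03, 0.14, -0.05, 0, 0.015, -0.03, 0.18, -0.04, -0.02, 0.015, -0.03, 0.22, -0.03, -0.03, 0.015, -0.03, 0.26, -0.02, -0.05, 0.015, -0.025, 0.3, -0.015, -0.054, 0.015, -0.02, 0.34, -0.015, -0.054, 0.015, -0.018, 0.366, -0.015, -0.054, 0.015, -0.018, 0.366, -0.015, -0.054, 0.015, -0.018, 0.366, -0.015, -0.054])

```text
time_s: 12.88
eef_pos: [0.4839, -0.2475, 0.1556]
tool_rot: [3.064, 1.104, 0.064]
ft_force: [0.1, 1.1, -3.7]
width: 0.0218
```

```bash
python3 -c "
from h import *
show()
for n in ('side','wrist'):
  im=get_image(n);cv2.imwrite('pics/%s5.png'%n,im)
"
```

```text
t 12.88 p [ 0.4839 -0.2475  0.1556] q [ 0.172 -0.101  0.416  2.161 -0.362  0.729 -0.606] F [ 0.1  1.1 -3.7] T [ 0.02  0.97 -0.01] w 0.0218
[[0.4491, 0.1325, -0.8836], [0.0286, -0.9906, -0.1341], [-0.893, 0.035, -0.4487]]
```

View pics/side5.png

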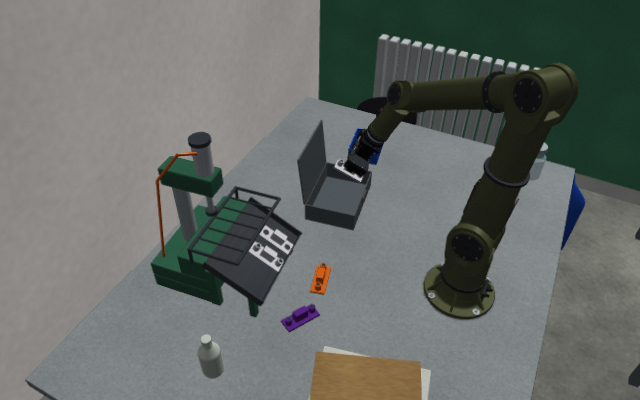

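View pics/wrist5.png

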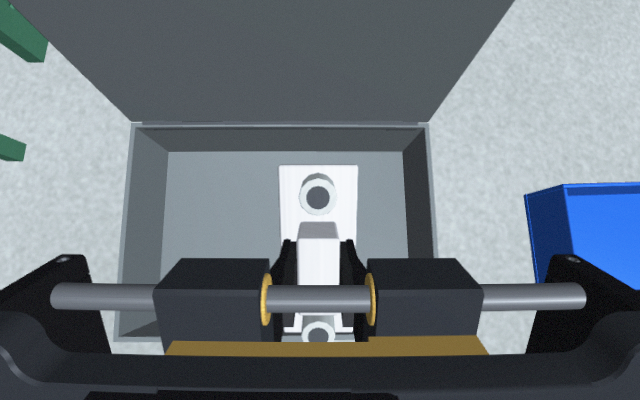

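```bash
python3 -c "
from h import *
for x,y,z in [(-.02,-.027,.10),(-.0203,-.027,.064),(-.0203,-.027,.060),(-.0088,-.027,.05),(0.001,-.027,.039)]:
    a=tote(TO,[[x,y,z]])[0]; print(a.round(4),to(a))
"
```

```text
[ 0.4944 -0.2421  0.1   ] [ 0.0545 -0.0025  0.0163]
[ 0.4941 -0.2421  0.064 ] [ 0.0866 -0.0037  0.0328]
[ 0.4941 -0.2421  0.06  ] [ 0.0901 -0.0039  0.0346]
[ 0.5054 -0.2405  0.05  ] [ 0.1042 -0.0042  0.0288]
[ 0.5151 -0.2391  0.039 ] [ 0.1184 -0.0047  0.025 ]
```

Call:
servo_tool(targets=[0.015, 0.03, -0.001, 0.008, 0, 0.015, 0.055, -0.0025, 0.016, 0, 0.015, 0.07, -0.0035, 0.025, 0, 0.015, 0.08, -0.0037, 0.03, 0, 0.015, 0.0865, -0.0037, 0.033, 0, 0.015, 0.0865, -0.0037, 0.033, 0])

```text
time_s: 13.48
eef_pos: [0.4942, -0.2403, 0.0635]
tool_rot: [3.068, 1.104, 0.076]
ft_force: [-0.1, -0.1, -3.8]
width: 0.0217
```

```bash
python3 -c "
from h import *
show()
for x,y,z in [(-.0203,-.027,.060),(-.0088,-.027,.05),(0.001,-.027,.039)]:
    a=tote(TO,[[x,y,z]])[0]; print(a.round(4),to(a))
"
```

```text
t 13.48 p [ 0.4942 -0.2403  0.0635] q [ 0.156  0.067  0.437  2.232 -0.615  0.555 -0.353] F [-0.1 -0.1 -3.8] T [-0.04  1.03  0.03] w 0.0217
[[0.4488, 0.1414, -0.8824], [0.0341, -0.9894, -0.1412], [-0.893, 0.0333, -0.4489]]
[ 0.4941 -0.2421  0.06  ] [0.003  0.0016 0.0019]
[ 0.5054 -0.2405  0.05  ] [ 0.0171  0.0013 -0.0038]
[ 0.5151 -0.2391  0.039 ] [ 0.0313  0.0009 -0.0077]
```

Call:
servo_tool(targets=[0.015, 0.003, 0, 0.0015, 0, 0.015, 0.005, 0, 0.0025, 0, 0.015, 0.005, 0, 0.0025, 0])

```text
time_s: 13.73
eef_pos: [0.4962, -0.2429, 0.061]
tool_rot: [3.061, 1.099, 0.069]
ft_force: [0.1, 0.3, -3.3]
width: 0.0215
```

Call:
servo_tool(targets=[0.015, 0.003, 0, 0.0015, 0, 0.015, 0.005, 0, 0.0025, 0, 0.015, 0.005, 0, 0.0025, 0])

```text
time_s: 13.98
eef_pos: [0.4972, -0.2438, 0.0563]
tool_rot: [3.06, 1.098, 0.067]
ft_force: [-0.5, 1.1, 1.9]
width: 0.0217
```

```bash
python3 -c "
from h import *
show()
im=get_image('side');cv2.imwrite('pics/s6.png',cv2.resize(im[100:240,290:420],None,fx=4,fy=4,interpolation=2))
"
```

```text
t 13.98 p [ 0.4972 -0.2438  0.0563] q [ 0.161  0.088  0.438  2.233 -0.659  0.539 -0.309] F [-0.5  1.1  1.9] T [0.17 0.71 0.01] w 0.0217
[[0.4547, 0.1388, -0.8798], [0.0304, -0.9896, -0.1404], [-0.8901, 0.0371, -0.4542]]
```

View pics/s6.png

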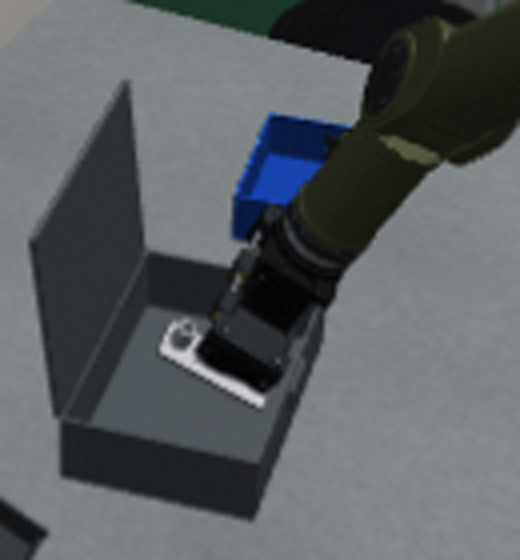

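Call:
servo_tool(targets=[0.015, 0, 0, 0, 0, 0.015, 0.004, 0, -0.002, 0, 0.015, 0.008, 0, -0.004, 0, 0.015, 0.012, 0, -0.0055, 0, 0.015, 0.0155, 0, -0.007, 0, 0.015, 0.019, 0, -0.008, 0, 0.015, 0.019, 0, -0.008, 0], force=6)

```text
time_s: 14.62
eef_pos: [0.5117, -0.2411, 0.0408]
tool_rot: [3.063, 1.101, 0.07]
ft_force: [0.2, -0.1, -4.7]
width: 0.0218
```

```bash
python3 -c "
from h import *
show()
im=get_image('side');cv2.imwrite('pics/s7.png',cv2.resize(im[100:240,290:420],None,fx=4,fy=4,interpolation=2))
im=get_image('wrist');cv2.imwrite('pics/w7.png',im)
"
```

```text
t 14.62 p [ 0.5117 -0.2411  0.0408] q [ 0.16   0.143  0.42   2.216 -0.716  0.516 -0.274] F [ 0.2 -0.1 -4.7] T [-0.07  0.84 -0.01] w 0.0218
[[0.4512, 0.1399, -0.8814], [0.0317, -0.9895, -0.1409], [-0.8919, 0.0356, -0.4509]]
```

View pics/s7.png

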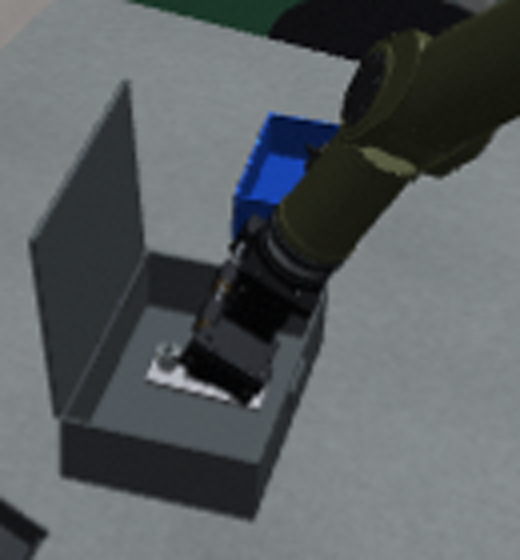

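View pics/w7.png

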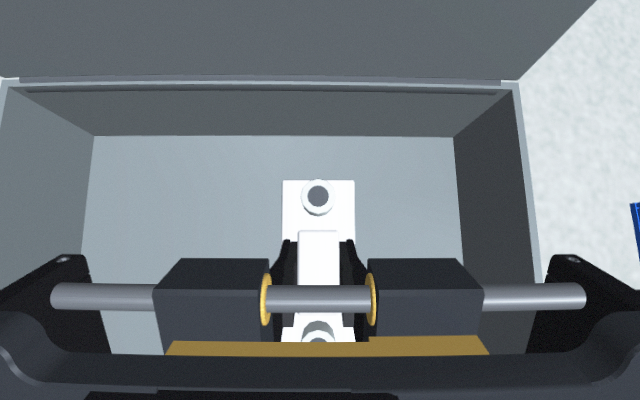

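Call:
servo_tool(targets=[0.015, 0.0025, 0, 0, 0, 0.015, 0.0045, 0, 0.0005, 0, 0.015, 0.0045, 0, 0.0005, 0])

```text
time_s: 14.97
eef_pos: [0.5138, -0.2419, 0.038]
tool_rot: [3.061, 1.099, 0.067]
ft_force: [-0.5, -0.0, -0.8]
width: 0.022
```

```bash
python3 -c "
from h import *
show()
im=get_image('side');cv2.imwrite('pics/s8.png',cv2.resize(im[140:240,310:400],None,fx=6,fy=6,interpolation=2))
"
```

```text
t 14.97 p [ 0.5138 -0.2419  0.038 ] q [ 0.164  0.152  0.416  2.214 -0.734  0.509 -0.259] F [-0.5 -0.  -0.8] T [ 0.    0.65 -0.02] w 0.022
[[0.4536, 0.1386, -0.8804], [0.0305, -0.9897, -0.1401], [-0.8907, 0.0367, -0.4531]]
```

View pics/s8.png

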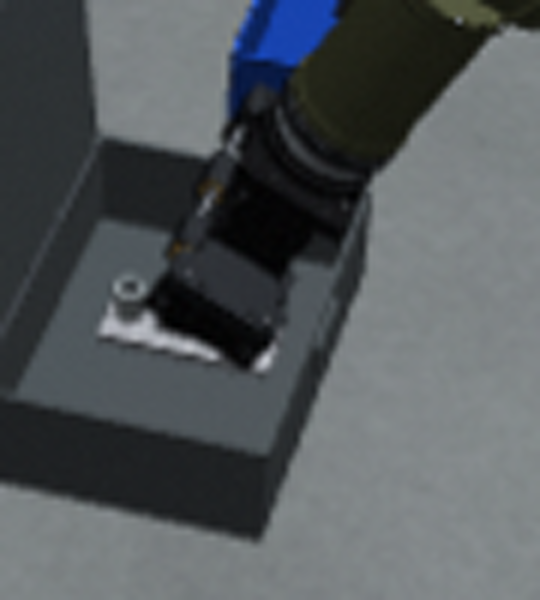

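Call:
servo_tool(targets=[0.015, 0.001, 0, 0.0005, 0, 0.034, 0.001, 0, 0.0005, 0, 0.034, 0.001, 0, 0.0005, 0, 0.034, 0.001, 0, 0.0005, 0, 0.034, -0.02, 0, 0, 0, 0.034, -0.05, 0, 0, 0, 0.05, -0.08, 0, 0, 0, 0.05, -0.12, 0, 0, 0, 0.05, -0.15, 0, 0, 0])

```text
time_s: 15.77
eef_pos: [0.4447, -0.2468, 0.1737]
tool_rot: [3.058, 1.099, 0.065]
ft_force: [0.9, -0.4, 0.0]
width: 0.0456
```

```bash
python3 -c "
from h import *
show()
im=get_image('wrist');cv2.imwrite('pics/w9.png',im)
im=get_image('side');cv2.imwrite('pics/s9.png',cv2.resize(im[140:240,310:400],None,fx=6,fy=6,interpolation=2))
"
```

```text
t 15.77 p [ 0.4447 -0.2468  0.1737] q [ 0.171 -0.212  0.449  2.205 -0.292  0.779 -0.622] F [ 0.9 -0.4  0. ] T [ 0.    0.47 -0.03] w 0.0456
[[0.4539, 0.1384, -0.8802], [0.0295, -0.9897, -0.1404], [-0.8906, 0.0378, -0.4533]]
```

View pics/w9.png

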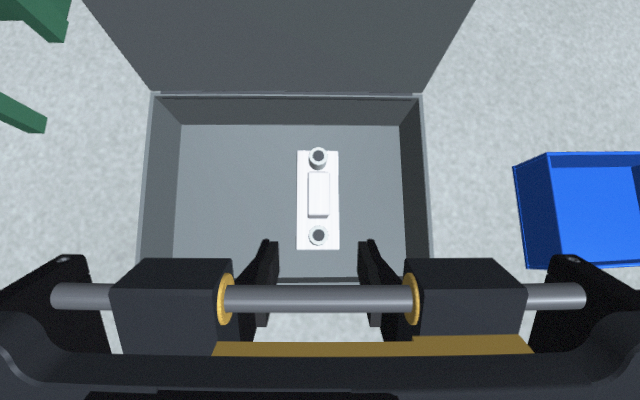

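View pics/s9.png

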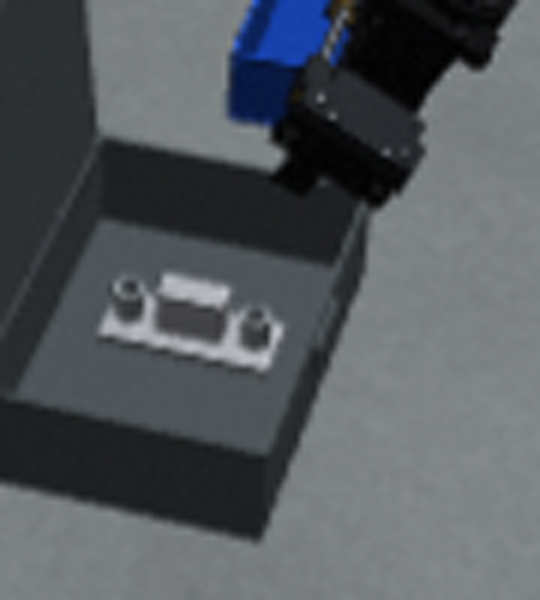

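```bash
python3 -c "
from h import *
for a in [[.50,-.15,.2],[.55,0,.23],[.515,.13,.24],tcp(1,.145)]: print(np.round(a,3),to(a))
"
```

```text
[ 0.5  -0.15  0.2 ] [ 0.0073 -0.0895 -0.0708]
[0.55 0.   0.23] [ 0.0078 -0.2299 -0.1494]
[0.515 0.13  0.24 ] [-0.0138 -0.363  -0.1416]
[0.489 0.222 0.229] [-0.0132 -0.4585 -0.1266]
```

Call:
servo_tool(targets=[0.05, 0.003, -0.035, -0.025, 0, 0.05, 0.007, -0.065, -0.05, 0, 0.05, 0.007, -0.1, -0.075, 0, 0.05, 0.008, -0.135, -0.095, 0, 0.05, 0.008, -0.17, -0.115, 0.01, 0.05, 0.008, -0.2, -0.135, 0.02, 0.05, 0.008, -0.235, -0.15, 0.03, 0.05, 0.003, -0.275, -0.15, 0.035, 0.05, -0.003, -0.315, -0.148, 0.035, 0.05, -0.01, -0.355, -0.143, 0.035, 0.05, -0.013, -0.395, -0.138, 0.035, 0.05, -0.013, -0.43, -0.132, 0.035, 0.05, -0.013, -0.4585, -0.127, 0.035, 0.05, -0.013, -0.4585, -0.127, 0.035, 0.05, -0.013, -0.4585, -0.127, 0.035, 0.05, -0.013, -0.4585, -0.127, 0.035])

```text
time_s: 17.2
eef_pos: [0.4876, 0.2243, 0.223]
tool_rot: [3.095, 1.101, 0.067]
ft_force: [0.2, -1.2, -0.2]
width: 0.0504
```

```bash
python3 -c "
from h import *
show()
im=get_image('wrist');cv2.imwrite('pics/w10.png',im)
c=calibration('wrist')
print(proj(c,casting(PR,DY[1],[[0.022,.011,.039],[.022,-.011,.039],[-.022,.011,.039],[-.022,-.011,.039],[.041,0,.03],[-.041,0,.03]])).round(0).tolist())
print(to(tcp(1,.09)),to(tcp(1,.03)))
"
```

```text
t 17.2 p [0.4876 0.2243 0.223 ] q [-0.041 -0.207 -0.53   2.093  0.167  0.821 -2.13 ] F [ 0.2 -1.2 -0.2] T [-0.06  0.52 -0.03] w 0.0504
[[0.4516, 0.1081, -0.8856], [0.0303, -0.9939, -0.1058], [-0.8917, 0.0209, -0.4522]]
[[305.0, 173.0], [332.0, 173.0], [305.0, 223.0], [330.0, 223.0], [318.0, 147.0], [317.0, 238.0]]
[ 0.0506  0.0003 -0.0064] [ 0.1105 -0.0007 -0.0096]
```

View pics/w10.png

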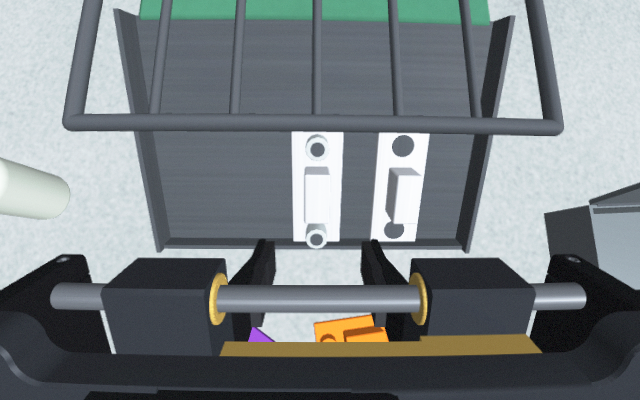

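Call:
servo_tool(targets=[0.05, 0.03, 0, -0.003, 0, 0.05, 0.06, 0, -0.0055, 0, 0.05, 0.09, 0, -0.007, 0, 0.05, 0.103, -0.0005, -0.0075, 0, 0.05, 0.11, -0.0005, -0.008, 0, 0.05, 0.11, -0.0005, -0.008, 0])

```text
time_s: 17.75
eef_pos: [0.5446, 0.2276, 0.1273]
tool_rot: [3.095, 1.103, 0.064]
ft_force: [-0.4, -1.5, -0.1]
width: 0.0501
```

```bash
python3 -c "
from h import *
show()
im=get_image('wrist');cv2.imwrite('pics/w11.png',im)
print(to(tcp(1,.03)))
"
```

```text
t 17.75 p [0.5446 0.2276 0.1273] q [-0.009  0.045 -0.569  2.099  0.425  0.631 -2.331] F [-0.4 -1.5 -0.1] T [-0.05  0.5  -0.01] w 0.0501
[[0.4499, 0.1055, -0.8868], [0.0288, -0.9942, -0.1037], [-0.8926, 0.0211, -0.4503]]
[ 0.0005  0.     -0.0015]
```

View pics/w11.png

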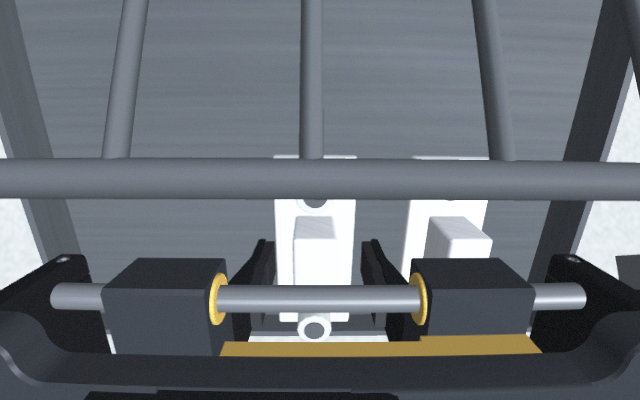

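Call:
servo_tool(targets=[0.015, 0, 0, 0, 0, 0.015, 0, 0, 0, 0, 0.015, 0, 0, 0, 0, 0.015, 0, 0, 0, 0, 0.015, 0, 0, 0, 0, 0.015, 0, 0, 0, 0, 0.015, 0, 0, 0, 0], force=40)

```text
time_s: 18.38
eef_pos: [0.5447, 0.2298, 0.1301]
tool_rot: [3.096, 1.099, 0.068]
ft_force: [-3.8, -2.3, 5.6]
width: 0.0217
```

```bash
python3 -c "
from h import *
show()
n=casting(PR,0,[[0,0,0],[0,0,.1]]);print(TR().T@(n[1]-n[0]),to(tcp(1,.03)))
"
```

```text
t 18.38 p [0.5447 0.2298 0.1301] q [-0.01   0.042 -0.571  2.098  0.425  0.632 -2.331] F [-3.8 -2.3  5.6] T [-0.07  0.74 -0.25] w 0.0217
[[0.4536, 0.108, -0.8846], [0.0308, -0.9939, -0.1055], [-0.8907, 0.0206, -0.4542]]
[-0.09984957  0.0017088   0.00520989] [ 0.0017  0.0013 -0.0008]
```

```bash
python3 -c "
from h import *
n=casting(PR,DY[1],[[0,0,.15]])[0]
for a in [n,[.505,.205,.285],[.525,.13,.29],[.55,0,.28],[.53,-.1,.23],tote(TO,[[-.02,.027,.16]])[0]]: print(np.round(a,3),np.hypot(a[0],a[1]).round(3),to(a))
"
```

```text
[0.487 0.222 0.233] 0.535 [-0.1181  0.0034  0.0054]
[0.505 0.205 0.285] 0.545 [-0.1567  0.0235 -0.0327]
[0.525 0.13  0.29 ] 0.541 [-0.1544  0.1003 -0.0447]
[0.55 0.   0.28] 0.55 [-0.1382  0.232  -0.0486]
[ 0.53 -0.1   0.23] 0.539 [-0.1058  0.3282  0.0024]
[ 0.487 -0.189  0.16 ] 0.522 [-0.0658  0.4102  0.0819]
```

Call:
servo_tool(targets=[0.015, -0.01, 0, 0, 0, 0.015, -0.035, 0, 0.001, 0, 0.015, -0.065, 0.001, 0.003, 0, 0.015, -0.095, 0.002, 0.004, 0, 0.015, -0.118, 0.003, 0.005, 0, 0.015, -0.14, 0.012, -0.015, 0, 0.015, -0.157, 0.024, -0.033, 0, 0.015, -0.156, 0.06, -0.04, 0, 0.015, -0.154, 0.1, -0.045, 0, 0.015, -0.15, 0.14, -0.046, 0, 0.015, -0.145, 0.18, -0.048, -0.01, 0.015, -0.138, 0.215, -0.048, -0.02, 0.015, -0.128, 0.25, -0.03, -0.025, 0.015, -0.118, 0.285, -0.014, -0.03, 0.015, -0.106, 0.32, 0.003, -0.035, 0.015, -0.094, 0.35, 0.025, -0.035, 0.015, -0.08, 0.38, 0.05, -0.035, 0.015, -0.066, 0.41, 0.081, -0.035, 0.015, -0.066, 0.41, 0.081, -0.035, 0.015, -0.066, 0.41, 0.081, -0.035])

```text
time_s: 20.05
eef_pos: [0.4843, -0.1899, 0.1567]
tool_rot: [3.067, 1.105, 0.069]
ft_force: [0.0, -0.1, -2.5]
width: 0.0216
```

```bash
python3 -c "
from h import *
show()
for n in ('side','wrist'):
  im=get_image(n);cv2.imwrite('pics/%s12.png'%n,im)
for x,y,z in [(-.02,.027,.10),(-.0203,.027,.064)]:
    a=tote(TO,[[x,y,z]])[0]; print(a.round(4),to(a))
"
```

```text
t 20.05 p [ 0.4843 -0.1899  0.1567] q [ 0.149 -0.173  0.308  2.221 -0.278  0.699 -0.785] F [ 0.  -0.1 -2.5] T [-0.01  0.68  0.01] w 0.0216
[[0.448, 0.1348, -0.8838], [0.0308, -0.9903, -0.1354], [-0.8935, 0.0334, -0.4478]]
[ 0.4867 -0.1886  0.1   ] [ 0.0529 -0.0014  0.0279]
[ 0.4864 -0.1887  0.064 ] [ 0.0848 -0.0027  0.0444]
```

View pics/side12.png

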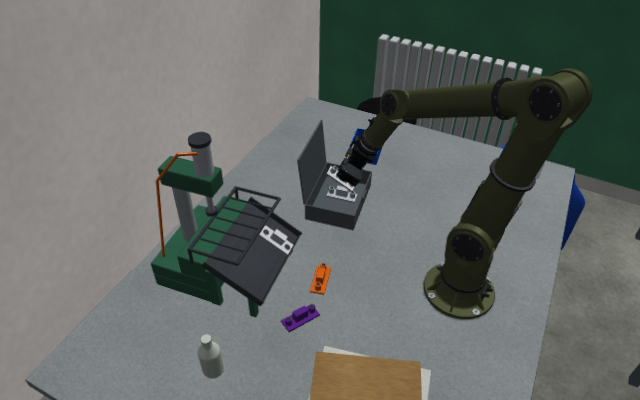

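View pics/wrist12.png

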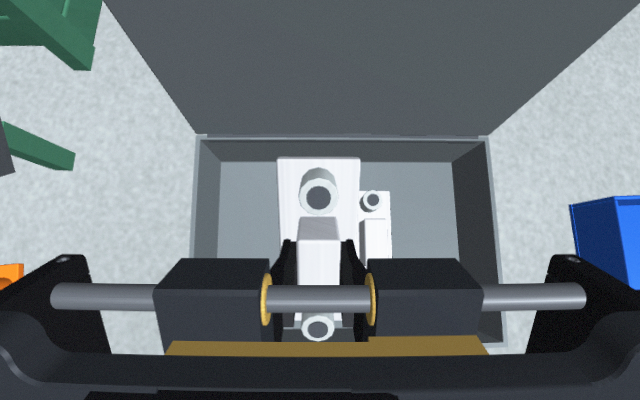

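Call:
servo_tool(targets=[0.015, 0.03, 0.001, 0.015, 0, 0.015, 0.055, 0.0015, 0.028, 0, 0.015, 0.07, 0.0015, 0.037, 0, 0.015, 0.08, 0.0015, 0.042, 0, 0.015, 0.088, 0.0015, 0.046, 0, 0.015, 0.088, 0.0015, 0.046, 0])

```text
time_s: 20.65
eef_pos: [0.4877, -0.1919, 0.06]
tool_rot: [3.062, 1.101, 0.072]
ft_force: [-0.2, 0.6, -2.1]
width: 0.0214
```

Call:
servo_tool(targets=[0.015, 0.003, 0, 0.0015, 0, 0.015, 0.004, 0, 0.002, 0, 0.015, 0.004, 0, 0.002, 0])

```text
time_s: 20.9
eef_pos: [0.4891, -0.1927, 0.0585]
tool_rot: [3.063, 1.096, 0.071]
ft_force: [-1.0, 3.2, 5.2]
width: 0.0218
```

```bash
python3 -c "
from h import *
s,R=show()
print(rz(TO[2]).T@(s['eef_pos']-[TO[0],TO[1],0]))
"
```

```text
t 20.9 p [ 0.4891 -0.1927  0.0585] q [ 0.116  0.004  0.375  2.307 -0.554  0.484 -0.482] F [-1.   3.2  5.2] T [0.81 0.62 0.21] w 0.0218
[[0.4559, 0.1411, -0.8788], [0.0326, -0.9893, -0.142], [-0.8894, 0.036, -0.4556]]
[-0.01810458  0.02265408  0.0584749 ]
```

Call:
servo_tool(targets=[0.015, 0, 0, 0, 0, 0.015, 0.004, 0, -0.002, 0, 0.015, 0.008, 0, -0.004, 0, 0.015, 0.012, 0, -0.0055, 0, 0.015, 0.0155, 0, -0.007, 0, 0.015, 0.019, 0, -0.008, 0, 0.015, 0.022, 0, -0.008, 0, 0.015, 0.022, 0, -0.008, 0], force=6)

```text
time_s: 21.57
eef_pos: [0.5037, -0.192, 0.0393]
tool_rot: [3.061, 1.101, 0.068]
ft_force: [0.3, 0.5, -2.0]
width: 0.0217
```

```bash
python3 -c "
from h import *
s,R=show()
print(rz(TO[2]).T@(s['eef_pos']-[TO[0],TO[1],0]))
im=get_image('side');cv2.imwrite('pics/s13.png',cv2.resize(im[140:240,310:400],None,fx=6,fy=6,interpolation=2))
"
```

```text
t 21.57 p [ 0.5037 -0.192   0.0393] q [ 0.111  0.073  0.365  2.29  -0.633  0.45  -0.424] F [ 0.3  0.5 -2. ] T [-0.12  0.6  -0.  ] w 0.0217
[[0.4515, 0.1394, -0.8813], [0.0309, -0.9896, -0.1406], [-0.8917, 0.0363, -0.4511]]
[-0.00362824  0.02124685  0.03925732]
```

View pics/s13.png

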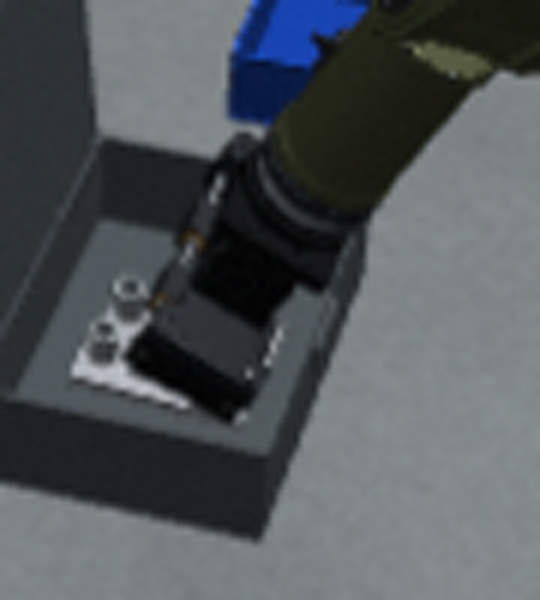

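Call:
servo_tool(targets=[0.015, 0.0015, 0, 0.0008, 0, 0.015, 0.003, 0, 0.0015, 0, 0.015, 0.003, 0, 0.0015, 0])

```text
time_s: 21.87
eef_pos: [0.5038, -0.1922, 0.0366]
tool_rot: [3.061, 1.1, 0.068]
ft_force: [0.3, 0.4, -1.5]
width: 0.0222
```

```bash
python3 -c "
from h import *
s,R=show()
"
```

```text
t 21.87 p [ 0.5038 -0.1922  0.0366] q [ 0.114  0.079  0.363  2.292 -0.648  0.444 -0.408] F [ 0.3  0.4 -1.5] T [ 0.01  0.62 -0.02] w 0.0222
[[0.4526, 0.139, -0.8808], [0.0308, -0.9896, -0.1403], [-0.8912, 0.0364, -0.4522]]
```

Partly supported; press slightly more, checking.

Call:
servo_tool(targets=[0.015, 0.0015, 0, 0.0007, 0, 0.015, 0.0025, 0, 0.0012, 0, 0.015, 0.0025, 0, 0.0012, 0])

```text
time_s: 22.12
eef_pos: [0.5044, -0.193, 0.0347]
tool_rot: [3.06, 1.098, 0.066]
ft_force: [-0.8, -0.7, 2.9]
width: 0.0224
```

```bash
python3 -c "
from h import *
s,R=show()
im=get_image('wrist');cv2.imwrite('pics/w14.png',im)
"
```

```text
t 22.12 p [ 0.5044 -0.193   0.0347] q [ 0.116  0.084  0.362  2.292 -0.662  0.44  -0.395] F [-0.8 -0.7  2.9] T [-0.04  0.49 -0.07] w 0.0224
[[0.454, 0.138, -0.8802], [0.0299, -0.9897, -0.1397], [-0.8905, 0.0371, -0.4535]]
```

View pics/w14.png

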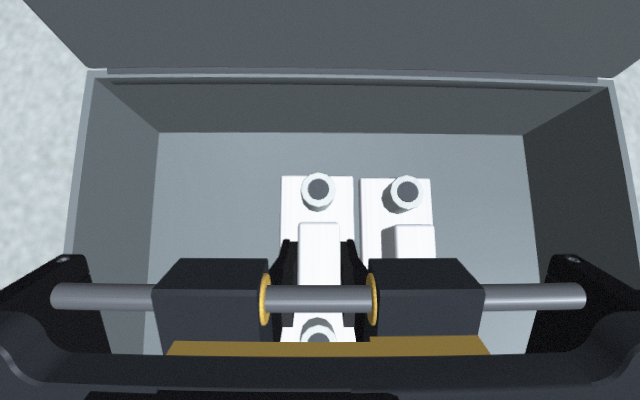

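Call:
servo_tool(targets=[0.032, 0, 0, 0, 0, 0.032, 0, 0, 0, 0, 0.032, 0, 0, 0, 0, 0.032, -0.02, 0, 0, 0, 0.032, -0.05, 0, 0, 0, 0.032, -0.085, 0, 0, 0, 0.032, -0.12, 0, 0, 0, 0.02, -0.14, 0, 0, 0])

```text
time_s: 22.83
eef_pos: [0.4403, -0.1973, 0.162]
tool_rot: [3.057, 1.097, 0.064]
ft_force: [0.6, 0.1, 0.9]
width: 0.0296
```

```bash
python3 -c "
from h import *
s,R=show()
im=get_image('wrist');cv2.imwrite('pics/w15.png',im)
im=get_image('side');cv2.imwrite('pics/s15.png',cv2.resize(im[100:240,290:420],None,fx=4,fy=4,interpolation=2))
"
```

```text
t 22.83 p [ 0.4403 -0.1973  0.162 ] q [ 0.17  -0.277  0.345  2.285 -0.244  0.732 -0.75 ] F [0.6 0.1 0.9] T [-0.02  0.48 -0.03] w 0.0296
[[0.4556, 0.1385, -0.8794], [0.0292, -0.9896, -0.1407], [-0.8897, 0.0384, -0.4549]]
```

View pics/w15.png

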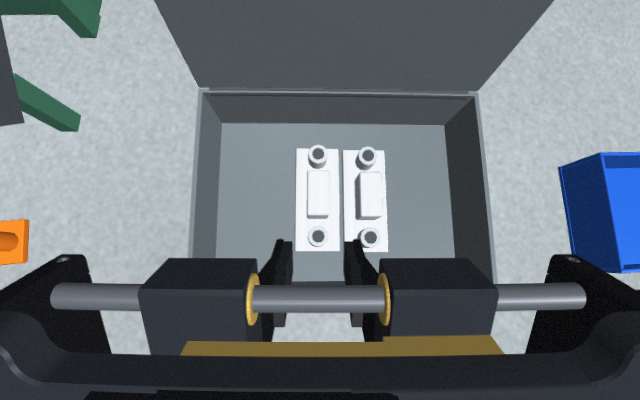

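View pics/s15.png

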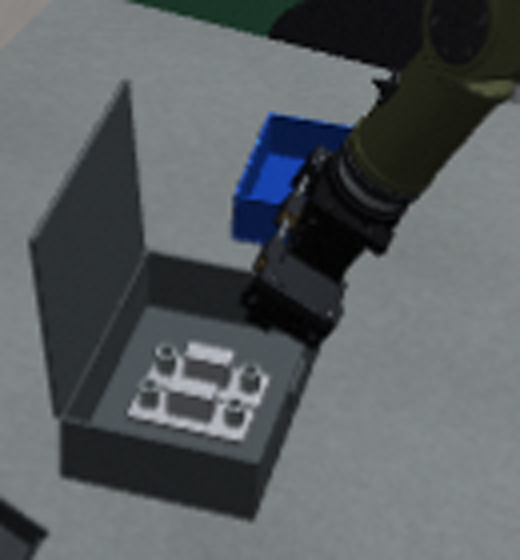

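```bash
python3 -c "
from h import *
for a in [(-.01,-.05,.25),(.06,-.05,.34),(.135,-.05,.34),(.147,-.05,.252)]:
  w=tote(TO,[a])[0]; print(a,w.round(3),np.hypot(*w[:2]).round(3),to(w))
"
```

```text
(-0.01, -0.05, 0.25) [ 0.508 -0.263  0.25 ] 0.572 [-0.0489  0.0774 -0.0884]
(0.06, -0.05, 0.34) [ 0.577 -0.253  0.34 ] 0.63 [-0.0967  0.0806 -0.1919]
(0.135, -0.05, 0.34) [ 0.651 -0.243  0.34 ] 0.695 [-0.0623  0.0803 -0.2585]
(0.147, -0.05, 0.252) [ 0.663 -0.241  0.252] 0.705 [ 0.0213  0.0767 -0.2288]
```

Call:
servo_tool(targets=[0.0, -0.015, 0.02, -0.03, 0, 0.0, -0.03, 0.045, -0.055, 0, 0.0, -0.049, 0.075, -0.088, 0, 0.0, -0.065, 0.08, -0.12, 0, 0.0, -0.08, 0.08, -0.155, 0, 0.0, -0.097, 0.08, -0.192, 0, 0.0, -0.08, 0.08, -0.225, 0, 0.0, -0.062, 0.08, -0.2585, 0, 0.0, -0.062, 0.08, -0.2585, 0, 0.0, -0.062, 0.08, -0.2585, 0], force=20)

```text
time_s: 23.77
eef_pos: [0.6529, -0.2386, 0.3296]
tool_rot: [3.064, 1.106, 0.075]
ft_force: [-0.2, 0.4, 0.7]
width: 0.0005
```

```bash
python3 -c "
from h import *
s,R=show()
print(rz(TO[2]).T@(s['eef_pos']-[TO[0],TO[1],0]))
for a in [(.147,-.05,.252)]:
  w=tote(TO,[a])[0]; print(to(w))
im=get_image('wrist');cv2.imwrite('pics/w16.png',im)
im=get_image('side');cv2.imwrite('pics/s16.png',cv2.resize(im[50:240,270:440],None,fx=3.1,fy=3.1,interpolation=2))
"
```

```text
t 23.77 p [ 0.6529 -0.2386  0.3296] q [ 0.102  0.095  0.344  1.621 -0.296  1.037 -0.88 ] F [-0.2  0.4  0.7] T [-0.05  0.54 -0.04] w 0.0005
[[0.4473, 0.1438, -0.8828], [0.0338, -0.989, -0.144], [-0.8938, 0.0346, -0.4472]]
[ 0.13744875 -0.04620188  0.3295965 ]
[0.0737 0.0011 0.0262]
```

View pics/w16.png

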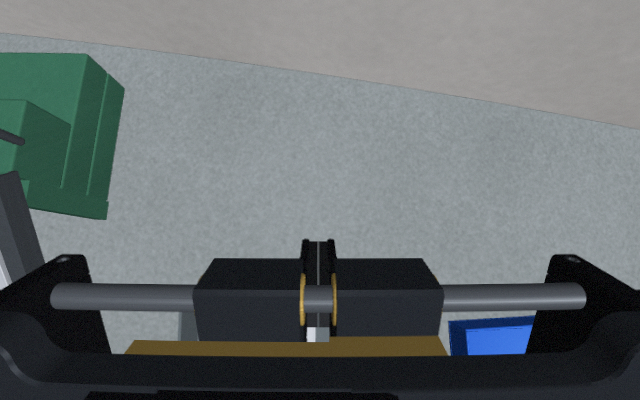

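View pics/s16.png

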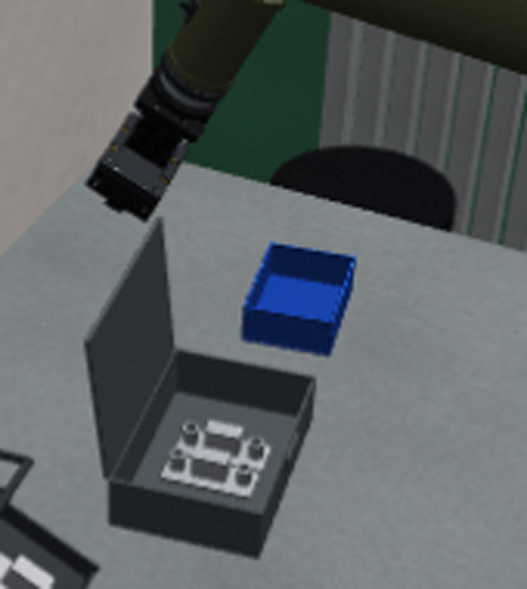

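```bash
cat > lid.py <<'E'
from h import *
def E(t): return np.array([.09-.19*np.cos(t)+.006*np.sin(t),.07+.19*np.sin(t)+.006*np.cos(t)])
def K(t,d): return np.array([.09-d*np.cos(t)+.006*np.sin(t),.07+d*np.sin(t)+.006*np.cos(t)])
P=[("pre",(.152,.255))]
for t in (97,88,80,72,63): e=E(np.radians(t))+[.0125,-.0026]; P.append((t,e))
for t,d in ((56,.163),(50,.16),(42,.155),(35,.15),(27,.145),(20,.14),(13,.137),(7,.135),(3,.135),(0,.135)): P.append((t,K(np.radians(t),d)+[.0008,.0194]))
for n,(x,z) in P:
    w=tote(TO,[[x,-.046,z]])[0]; print(n,np.round([x,z],4),w.round(3),to(w))
E
python3 lid.py
```

```text
pre [0.152 0.255] [ 0.667 -0.236  0.255] [ 0.0761 -0.0055  0.0192]
97 [0.1316 0.2553] [ 0.647 -0.239  0.255] [ 0.0667 -0.0055  0.0373]
88 [0.1019 0.2575] [ 0.618 -0.243  0.257] [ 0.0513 -0.0053  0.0628]
80 [0.0754 0.2556] [ 0.592 -0.247  0.256] [ 0.0412 -0.0053  0.0873]
72 [0.0495 0.25  ] [ 0.566 -0.251  0.25 ] [ 0.0345 -0.0054  0.113 ]
63 [0.0216 0.2394] [ 0.538 -0.255  0.239] [ 0.0314 -0.0056  0.1426]
56 [0.0046 0.2279] [ 0.521 -0.257  0.228] [ 0.034 -0.006  0.163]
50 [-0.0074  0.2158] [ 0.509 -0.259  0.216] [ 0.0394 -0.0064  0.1792]
42 [-0.0204  0.1976] [ 0.497 -0.261  0.198] [ 0.0498 -0.007   0.1989]
35 [-0.0286  0.1804] [ 0.489 -0.262  0.18 ] [ 0.0615 -0.0076  0.214 ]
27 [-0.0357  0.1606] [ 0.482 -0.263  0.161] [ 0.076  -0.0083  0.2292]
20 [-0.0387  0.1429] [ 0.479 -0.264  0.143] [ 0.0904 -0.0089  0.2399]
13 [-0.0413  0.1261] [ 0.476 -0.264  0.126] [ 0.1042 -0.0095  0.2498]
7 [-0.0425  0.1118] [ 0.475 -0.264  0.112] [ 0.1165 -0.01    0.2572]
3 [-0.0437  0.1025] [ 0.474 -0.264  0.102] [ 0.1242 -0.0103  0.2625]
0 [-0.0442  0.0954] [ 0.473 -0.264  0.095] [ 0.1303 -0.0106  0.2661]
```

Call:
servo_tool(targets=[0.0, 0.03, -0.002, 0.005, 0, 0.0, 0.06, -0.005, 0.012, 0, 0.0, 0.076, -0.005, 0.019, 0, 0.0, 0.076, -0.005, 0.019, 0, 0.0, 0.067, -0.005, 0.037, 0, 0.0, 0.059, -0.005, 0.05, 0, 0.0, 0.051, -0.005, 0.063, 0, 0.0, 0.046, -0.005, 0.075, 0, 0.0, 0.041, -0.005, 0.087, 0, 0.0, 0.038, -0.005, 0.1, 0, 0.0, 0.0345, -0.005, 0.113, 0, 0.0, 0.033, -0.005, 0.128, 0, 0.0, 0.0315, -0.0055, 0.1425, 0])

```text
time_s: 24.95
eef_pos: [0.5393, -0.2563, 0.2436]
tool_rot: [3.057, 1.095, 0.063]
ft_force: [2.9, -1.2, 1.2]
width: 0.0003
```

```bash
python3 -c "
from h import *
s,R=show()
im=get_image('side');cv2.imwrite('pics/s17.png',cv2.resize(im[50:240,270:440],None,fx=3.1,fy=3.1,interpolation=2))
"; python3 lid.py | sed -n '6,$p'
```

```text
t 24.95 p [ 0.5393 -0.2563  0.2436] q [ 0.163 -0.073  0.378  1.955 -0.311  0.88  -0.724] F [ 2.9 -1.2  1.2] T [-0.22 -0.23 -0.16] w 0.0003
[[0.4571, 0.1376, -0.8787], [0.0287, -0.9897, -0.14], [-0.8889, 0.0388, -0.4564]]
63 [0.0216 0.2394] [ 0.538 -0.255  0.239] [ 0.003  -0.0018 -0.0011]
56 [0.0046 0.2279] [ 0.521 -0.257  0.228] [ 0.0056 -0.0021  0.0192]
50 [-0.0074  0.2158] [ 0.509 -0.259  0.216] [ 0.0108 -0.0025  0.0355]
42 [-0.0204  0.1976] [ 0.497 -0.261  0.198] [ 0.0212 -0.003   0.0553]
35 [-0.0286  0.1804] [ 0.489 -0.262  0.18 ] [ 0.0328 -0.0036  0.0704]
27 [-0.0357  0.1606] [ 0.482 -0.263  0.161] [ 0.0472 -0.0043  0.0857]
20 [-0.0387  0.1429] [ 0.479 -0.264  0.143] [ 0.0616 -0.0049  0.0964]
13 [-0.0413  0.1261] [ 0.476 -0.264  0.126] [ 0.0754 -0.0055  0.1064]
7 [-0.0425  0.1118] [ 0.475 -0.264  0.112] [ 0.0876 -0.006   0.1138]
3 [-0.0437  0.1025] [ 0.474 -0.264  0.102] [ 0.0954 -0.0064  0.1192]
0 [-0.0442  0.0954] [ 0.473 -0.264  0.095] [ 0.1014 -0.0066  0.1228]
```

View pics/s17.png

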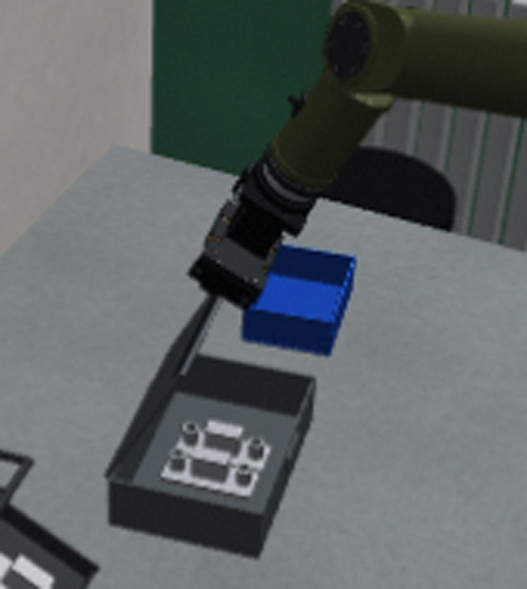

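Call:
servo_tool(targets=[0.0, 0.005, -0.002, 0.01, 0, 0.0, 0.006, -0.002, 0.02, 0, 0.0, 0.008, -0.002, 0.028, 0, 0.0, 0.011, -0.0025, 0.036, 0, 0.0, 0.016, -0.003, 0.046, 0, 0.0, 0.021, -0.003, 0.055, 0, 0.0, 0.027, -0.003, 0.063, 0, 0.0, 0.033, -0.0035, 0.07, 0, 0.0, 0.04, -0.004, 0.078, 0, 0.0, 0.047, -0.0045, 0.086, 0, 0.0, 0.0545, -0.005, 0.091, 0, 0.0, 0.0615, -0.005, 0.0965, 0, 0.0, 0.0685, -0.005, 0.1015, 0, 0.0, 0.0755, -0.0055, 0.1065, 0, 0.0, 0.0815, -0.006, 0.11, 0, 0.0, 0.0875, -0.006, 0.114, 0])

```text
time_s: 26.33
eef_pos: [0.4775, -0.2622, 0.1104]
tool_rot: [3.062, 1.1, 0.069]
ft_force: [-0.4, 0.1, 4.7]
width: 0.0002
```

```bash
python3 -c "
from h import *
s,R=show()
im=get_image('side');cv2.imwrite('pics/s18.png',cv2.resize(im[50:240,270:440],None,fx=3.1,fy=3.1,interpolation=2))
"; python3 lid.py | sed -n '14,$p'
```

```text
t 26.33 p [ 0.4775 -0.2622  0.1104] q [ 0.189 -0.022  0.456  2.198 -0.491  0.657 -0.429] F [-0.4  0.1  4.7] T [0.07 0.54 0.05] w 0.0002
[[0.4521, 0.1394, -0.881], [0.0311, -0.9896, -0.1406], [-0.8914, 0.0361, -0.4517]]
7 [-0.0425  0.1118] [ 0.475 -0.264  0.112] [-0.0034  0.0019  0.0009]
3 [-0.0437  0.1025] [ 0.474 -0.264  0.102] [0.0044 0.0016 0.0062]
0 [-0.0442  0.0954] [ 0.473 -0.264  0.095] [0.0105 0.0014 0.0098]
```

View pics/s18.png

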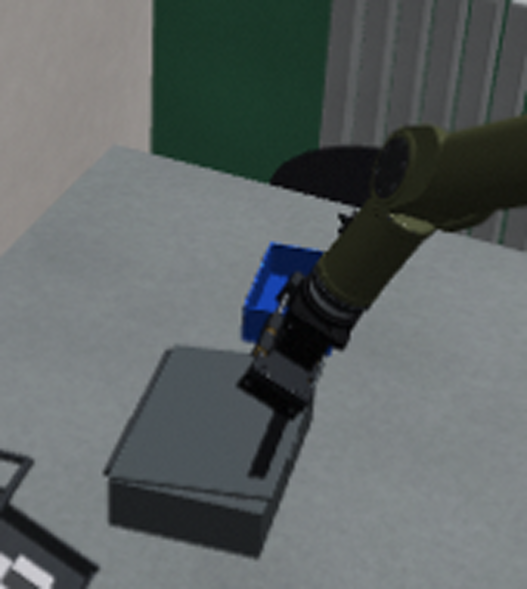

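Nearly closed (≈7°). Continue down gently until force rises.

Call:
servo_tool(targets=[0.0, 0.004, 0, 0.003, 0, 0.0, 0.008, 0, 0.006, 0, 0.0, 0.0115, 0, 0.0085, 0, 0.0, 0.0115, 0, 0.0085, 0])

```text
time_s: 26.72
eef_pos: [0.4755, -0.2627, 0.0966]
tool_rot: [3.062, 1.1, 0.069]
ft_force: [0.3, 0.1, 1.9]
width: 0.0007
```

Call:
servo_tool(targets=[0.0, 0.0018, 0, 0.0009, 0, 0.0, 0.0035, 0, 0.0018, 0, 0.0, 0.0035, 0, 0.0018, 0])

```text
time_s: 26.97
eef_pos: [0.4759, -0.2629, 0.095]
tool_rot: [3.065, 1.098, 0.073]
ft_force: [-9.8, 4.5, 16.3]
width: 0.0005
```

Call:
servo_tool(targets=[0.0, 0.0002, 0, 0.0001, 0, 0.0, 0.0002, 0, 0.0001, 0, 0.0, 0.0002, 0, 0.0001, 0])

```text
time_s: 27.22
eef_pos: [0.4759, -0.2629, 0.095]
tool_rot: [3.065, 1.098, 0.072]
ft_force: [-8.8, 4.6, 16.4]
width: 0.0002
```

Call:
servo_tool(targets=[0.0, 0, 0, 0, 0, 0.0, 0, 0, 0, 0, 0.0, 0, 0, 0, 0, 0.0, 0, 0, 0, 0, 0.0, 0, 0, 0, 0])

```text
time_s: 27.63
eef_pos: [0.4759, -0.2629, 0.095]
tool_rot: [3.065, 1.098, 0.072]
ft_force: [-9.0, 4.8, 17.6]
width: 0.0006
```

```bash
python3 -c "
from h import *
s,R=show()
im=get_image('side');cv2.imwrite('pics/s19.png',cv2.resize(im[100:240,290:420],None,fx=4,fy=4,interpolation=2))
"
```

```text
t 27.63 p [ 0.4759 -0.2629  0.095 ] q [ 0.193  0.004  0.464  2.214 -0.543  0.631 -0.37 ] F [-9.   4.8 17.6] T [1.12 0.82 0.55] w 0.0006
[[0.4545, 0.1401, -0.8797], [0.0329, -0.9895, -0.1406], [-0.8902, 0.0349, -0.4543]]
```

View pics/s19.png

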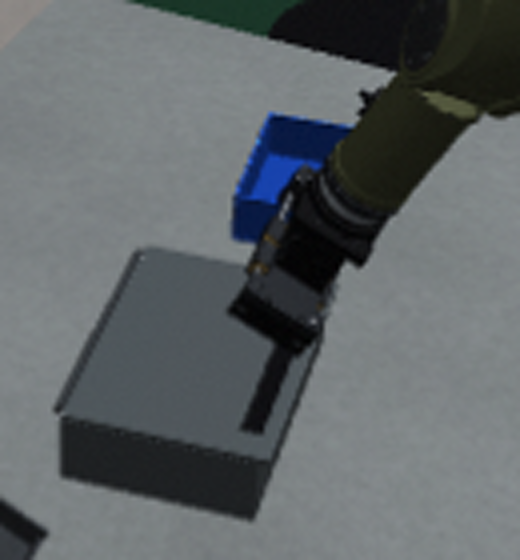

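Call:
servo_tool(targets=[0.0, -0.01, 0, -0.005, 0, 0.0, -0.04, 0, -0.025, 0, 0.0, -0.07, 0, -0.06, 0, 0.02, -0.1, 0, -0.08, 0, 0.02, -0.1, 0, -0.08, 0, 0.02, -0.1, 0, -0.08, 0])

```text
time_s: 28.18
eef_pos: [0.502, -0.2559, 0.2214]
tool_rot: [3.055, 1.095, 0.063]
ft_force: [-0.4, 1.1, -0.4]
width: 0.013
```

```bash
python3 -c "
from h import *
s,R=show()
for n in ('side','top'):
  im=get_image(n);cv2.imwrite('pics/%s20.png'%n,im)
im=cv2.imread('pics/side20.png');cv2.imwrite('pics/s20.png',cv2.resize(im[130:240,290:420],None,fx=5,fy=5,interpolation=2))
"
```

```text
t 28.18 p [ 0.502  -0.2559  0.2214] q [ 0.171 -0.13   0.402  2.047 -0.305  0.85  -0.681] F [-0.4  1.1 -0.4] T [-0.04  0.59  0.01] w 0.013
[[0.4567, 0.1399, -0.8785], [0.0288, -0.9894, -0.1426], [-0.8891, 0.0398, -0.4559]]
```

View pics/side20.png

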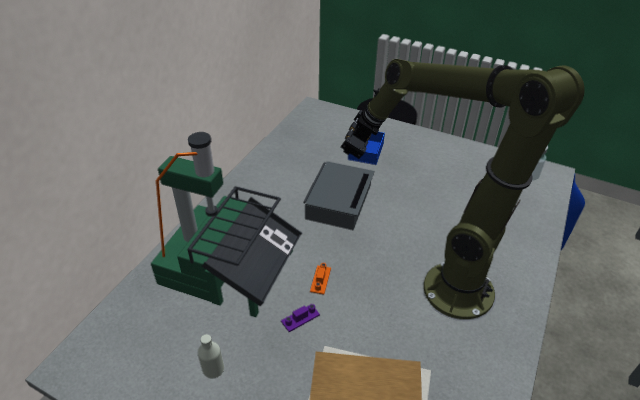

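View pics/s20.png

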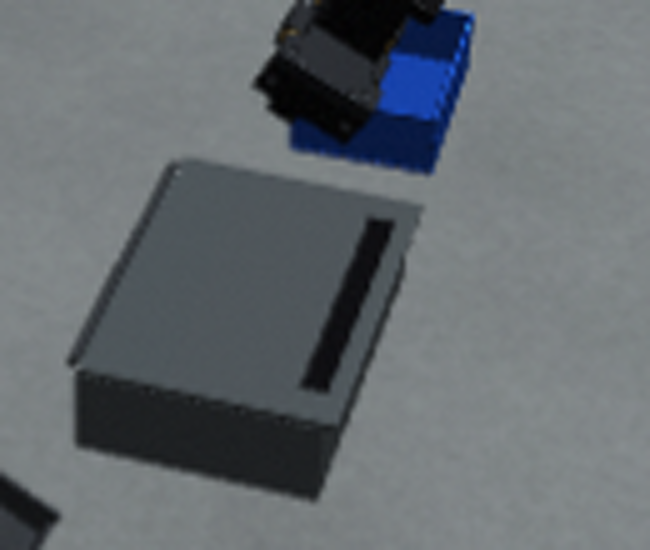

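View pics/top20.png

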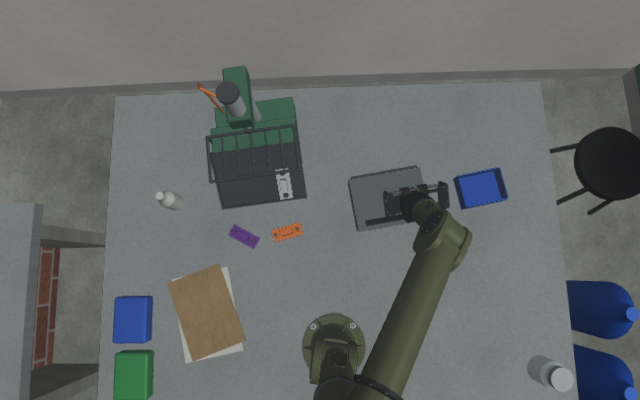

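```bash
python3 -c "
from h import *
c=calibration('side')
p=proj(c,tote(TO,[[-.1,-.13,.076],[-.1,.13,.076],[.09,.13,.076]]));print(((p-[290,130])*5).round(0))
p=proj(c,tote(TO,[[-.1,-.13,.086],[-.1,.13,.086]]));print(((p-[290,130])*5).round(0))
a=cv2.imread('pics/top0.png').astype(int);b=cv2.imread('pics/top20.png').astype(int)
a2=cv2.imread('pics/side0.png').astype(int);b2=cv2.imread('pics/side20.png').astype(int)
d=abs(a-b).max(2);d2=abs(a2-b2).max(2)
for n,D,x0,y0,x1,y1 in [('oiler top',d,150,185,190,215),('blank top',d,272,165,296,205),('orange',d,265,220,305,245),('purple',d,225,220,262,250),('bin top',d,480,165,515,215),('oiler side',d2,190,330,230,380),('blank side',d2,262,222,294,256)]:
  r=D[y0:y1,x0:x1];print(n,r.max(),(r>25).sum())
"
```

```text
[[425. 204.]
 [338. 426.]
 [ 74. 367.]]
[[427. 193.]
 [339. 416.]]
oiler top 8 0
blank top 7 0
orange 8 0
purple 7 0
bin top 7 0
oiler side 5 0
blank side 144 102
```

```bash
python3 -c "
from h import *
show(); print(job_done())"
```

```text
t 28.28 p [ 0.4997 -0.2549  0.2171] q [ 0.171 -0.128  0.403  2.052 -0.305  0.85  -0.681] F [-0.7  0.2  0. ] T [-0.02  0.51 -0.01] w 0.0173
[[0.451, 0.1394, -0.8816], [0.0315, -0.9896, -0.1404], [-0.892, 0.0356, -0.4507]]
the job is handed in; nothing more can be done
None
```

The castings are in the tote and the lid is shut, but the wrist force passed 120 N once on the way, so I expect the attempt to be judged a fail on that rule. I handed the job in at 28.3 s.

**The overload:** at about 11.5 s, while carrying the first casting, I pushed the arm against its inner reach limit to straighten the tool. The arm dropped instead. The wrist sensor read (-168, -86, -100) N, about 214 N in total. I did not find out what it touched. I backed off at once and the casting stayed in the grip.

**What I did**
- **Lean:** the moves offer no tilt command, so I got about 30° of lean by pushing the arm against its wrist limit, high up and clear of everything.
- **Castings:** I lifted each finished casting out by its rib, leaning 27 to 30°. With a light 6 N grip I pivoted it flat onto the tote floor, then let go.
- **Lid:** I hooked it from behind with closed fingers, swung it shut, and pressed about 135 mm from the hinge. Vertical force read 16.3 to 17.6 N for about 0.65 s.

**Last checks**
- **Castings:** before the lid closed, the pictures showed both lying flat, rib up, side by side with a small gap.
- **Lid:** its corners lie within about 3 mm of where a fully closed lid should be.
- **Bystanders:** the top picture shows no change at the blank, the white bottle, the blue bin or the two look-alikes. The side picture also shows no change at the bottle. It does show changed pixels around the blank, which I put down to the neighbouring casting being gone but did not check further.
- **Robot:** at hand-in it was clear of everything, with the gripper empty and under 1 N on the wrist.

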